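Set out the clip-and-clean tray in a veterinary consulting room

ROBOT

A 7-joint arm with a two-finger parallel gripper is mounted at the origin on the work surface. World frame = base frame: x ahead of the robot, y to its left, z up, the work surface at z = 0. Lengths are in m, angles in degrees, forces in N, time in s.
With the tool pointing down it reaches from about 0.4 to 0.9 m from the base axis. Payload 5.5 kg.
Tool frame: the origin (TCP) lies on the mounting face of the last link; the fingertips stand 173 mm ahead of it and the grasp point (between the pads) lies 155 mm ahead of it; x points along the fingers, y is the direction in which the jaws open and shut, and the axes are right-handed (so a half turn about x gives the same grasp; the last joint's range is limited). The gripper opens to 85 mm and grips with 20 to 120 N. Pads are 22 mm wide; open, the fingers measure 114 mm over their backs; the gripper's body (76 mm by 85 mm) begins 54 mm behind the grasp point. The pads swing forward as they close: fully open they stand 13 mm farther back than shut.
Start: joints at [83.377, 28.699, -24.465, 88.831, 12.651, 65.22, -12.049], TCP at [0.24, -0.604, 0.405] pointing down, gripper open.
Joint ranges: [-164.97, 164.97], [-17.58, 116.51], [-87.97, 89.64], [11.32, 138.91], [-80.73, 260.73], [10.89, 115.49], [-147.41, 147.41]. Speed limits (degrees/s): [147.25, 147.25, 180, 180, 180, 180, 180].

INTERFACE

Orientations are given as [roll, pitch, yaw] about the fixed x, y, z axes, in that order (R = Rz(yaw) Ry(pitch) Rx(roll)).
In Python, from station import manip, optics gives the robot as it stands.
- The arm moves only by the tool step_arm, never from a script. Its argument "rows" is text: rows parted by semicolons, each of 7 numbers parted by spaces: the shift along the tool's x, y, z in m, then the turn, a rotation vector about the tool's x, y, z in degrees, then the opening, from 0 (shut) to 1 (fully open). A call has exactly 5 rows; each row shifts and turns the commanded pose from where the row before left it, along the tool's axes as they then stand; what a row does not reach is not made up. A row lasts 1/12 s, in which the tool goes at most 41.7 mm and 7.16 degrees, less where a joint would pass 70% of its speed; a pose out of reach is approached as far as the arm can. A call with a gripper value outside its range is refused whole. The fingers move at their own pace and stop on an object; "force" is the grip in N (left out, the last holds). Time passes only in rows, so rows that do not move let the fingers close, or fill a call up. It gives the time, the measured TCP pose, the force and the opening at its end, in the units of the state.
- manip.sense(): the state, without advancing time (a new reading comes with each control period).
- optics.get_image(name): name is "scene" or "side" or "wrist"; returns a dict with "frame" (480x640x3 uint8, blue, green, red), "z_map" (480x640 float32, m along the optical axis (not along the pixel's ray), 0 where there is no reading), "fx", "fy", "cx", "cy" (pixels), "rvec" (rotation vector, rad) and "tvec" (3), from world to camera coordinates, as OpenCV has them. Camera axes: x right, y down, z forward; pixel columns grow to the right and rows downward; lengths in m; the calibration is good to about 2 mm. A picture is of the moment at which its call begins.
- manip.close_job(): hands the job in, once; it reports no verdict.
The state is a dict: "clock": time; "q": joint angles; "qvel": joint speeds; "joint_torque": joint torques, N m; "tcp_pos": TCP position; "ee_rot": TCP orientation; "ft_force": force on the tool from outside, world axes, zero at the start; "ft_torque": the same for the moment, N m; "gripper_width": finger opening in m.
Only numpy, scipy, OpenCV 4.12 (cv2) and the standard library are available. Lean on these libraries where they do the work, as an engineer would, in place of code of your own. Each camera call takes 0.05 s, during which the arm holds its last target.

TASK

Slide the steel tray, with the bottle standing in it, across the counter until the whole tray lies on the dark rubber mat, square with it; push it along rather than lifting it, and keep the bottle upright in the tray. Then take the hair clipper off its charging stand and set it down gently, right way up and flat on the tray's floor, in the free space beside the bottle. Leave the jar, the kidney dish and the carton where they are.

Things in the scene. Friction and masses are not known exactly. Their poses are not given: they have to be found in the camera images.
- tray: Loose open stainless-steel instrument tray, 140 mm (its x) by 200 mm (its y), 25 mm high, walls 4 mm and floor 5 mm thick, about 0.35 kg; slides on the smooth counter. Origin: centre of its underside, z up. At the start its x axis is within 21 degrees of world +x (straight ahead of the robot), so its long side runs roughly sideways.
- tray_corner0 (a point): Lower outer corner of the tray at its +x, +y.
- tray_corner1 (a point): Lower outer corner of the tray at its +x, -y.
- tray_corner2 (a point): Lower outer corner of the tray at its -x, +y.
- tray_corner3 (a point): Lower outer corner of the tray at its -x, -y.
- bottle: Loose closed amber bottle, white cap, 48 mm across, 100 mm tall, about 0.16 kg, standing on the tray's floor near the tray's +x, +y corner (about 38 mm along its x and 66 mm along its y from the tray's centre), so that the -x half of the tray is free along its whole length. Origin: centre of its underside, z up.
- mat: Dark ribbed rubber mat fixed on the counter, 180 mm (its x) by 250 mm (its y), 1 mm thick; its edge does not catch the tray. Origin: its centre; x axis within 12 degrees of world +x. The tray starts to one side of it (left or right), the charging stand stands on the other. The tray's long side belongs along the mat's long side.
- stand: Dark charging stand, fixed: base 170 by 85 by 12 mm; above it a 28 mm wide rail sloping 25 degrees, low end at its -x, with an end stop and two low cheeks round the clipper's tail. Around the clipper's middle only the rail lies under it: fingers pass freely on both sides, down to the base. Origin: on the counter under the middle of the clipper's underside, z up.
- clipper_center (a point): Centre, half-way up, of the loose hair clipper: grey and black, 165 mm long (its x, steel blade at +x), 42 mm wide with flat sides (its y), 36 mm high (its z, flat underside at -z), about 0.28 kg, balanced near here. It starts on the stand's rail, tilted 25 degrees, blade end up and away from the robot; lift it straight up. Flat in the tray, this point is 23 mm above the tray's underside.
- jar: Bystander: clear jar with a steel lid, 76 mm across and 100 mm tall, on the far side of the counter. Origin: centre of its underside.
- kidney_dish: Bystander: steel kidney dish about 180 mm long and 36 mm high, on the far side of the counter. Origin: near the middle of its underside.
- carton: Bystander: plain white carton 75 by 130 by 70 mm, on the far side of the counter. Origin: centre of its underside.
Not all that is in view belongs to the job. What is shaped like the part that bears clipper_center but pink or purple is not meant.

How it is judged (in metres and radians):
On the way, in this order (a step that is already met when the one before it is completed fails the run):
1. the whole tray lies on the mat, square with it, the bottle upright in it (x of tray_corner0 in the frame of mat between -0.09 and 0.09 m and y of tray_corner0 in the frame of mat between -0.125 and 0.125 m and x of tray_corner1 in the frame of mat between -0.09 and 0.09 m and y of tray_corner1 in the frame of mat between -0.125 and 0.125 m and x of tray_corner2 in the frame of mat between -0.09 and 0.09 m and y of tray_corner2 in the frame of mat between -0.125 and 0.125 m and x of tray_corner3 in the frame of mat between -0.09 and 0.09 m and y of tray_corner3 in the frame of mat between -0.125 and 0.125 m and angle between the y axis of tray and the y axis of mat, either way round below 0.15 rad and height (world z) of tray below 0.006 m and angle between bottle's own z axis and vertical below 0.15 rad and z of bottle in the frame of tray below 0.012 m and horizontal distance between bottle and tray below 0.11 m), for 0.2 s.
2. the clipper lies flat on the tray's floor (z of clipper_center in the frame of tray between 0.015 and 0.028 m and angle between clipper_center's own z axis and vertical below 0.12 rad and x of clipper_center in the frame of tray between -0.06 and 0.06 m and y of clipper_center in the frame of tray between -0.05 and 0.05 m), for 0.2 s.
At the end, for the whole second after the job is handed in: All four corners of the tray are within the mat's outline, its long side within 0.15 rad of the mat's, the tray on the counter; the bottle stands upright (within 0.15 rad) on the tray's floor; the clipper lies right way up and flat (within 0.12 rad) on the tray's floor; all released and at rest (all of step 1 and all of step 2 and linear speed of each of tray, bottle, clipper below 0.02 m/s); the robot touches nothing.
It fails at once if the tray is lifted or tipped off the counter (height (world z) of tray above 0.015 m or angle between tray's own z axis and vertical above 0.15 rad).
It fails at once if the bottle tips over (angle between bottle's own z axis and vertical above 0.5 rad).
It fails at once if the clipper is dropped (moves faster than 0.4 m/s out of the fingers) or banged into the tray (over 80 N) ((contact force between clipper and the fingers below 0.1 N and linear speed of clipper above 0.4 m/s) or contact force between clipper and tray above 80 N).
It fails at once if the jar, the kidney dish or the carton is pushed out of its place (over 30 mm) (distance of any of jar, kidney_dish, carton from where it was at the start of the episode above 0.03 m).
It also fails if it takes over 66 s, if anything falls off the work surface, if the arm or the gripper's body presses on something with over 40 N, if the wrist force passes 120 N, or if a joint passes its speed limit or range.

## Working session

There is one attempt and no reset: what is moved stays moved. The work goes in short steps, Python scripts to look and compute and a tool call to move; the robot and the scene stay as the last step left them, time stands still between calls to the robot, and variables do not carry over. Pictures are saved under pics/ and viewed, and the job is handed in when it is done.

Besides the shell and the picture viewer there is one more tool, called after "Call:" by a JSON object that holds its "fn" and its "kwargs", one argument or row to a line. step_arm: Moves the arm, as the interface text tells. Its arguments: {"type":"object","properties":{"rows":{"type":"string"},"force":{"type":"number"}},"required":["rows"]}

```bash
mkdir -p pics; ls
cat > h.py <<'E'
import numpy as np, cv2, pickle
from station import manip, optics
from scipy.spatial.transform import Rotation as R
def grab(n):
    d=optics.get_image(n); pickle.dump(d,open(f'{n}.pkl','wb')); return d
def load(n): return pickle.load(open(f'{n}.pkl','rb'))
def cam(d):
    Rm=cv2.Rodrigues(np.array(d['rvec'],float))[0]; t=np.array(d['tvec'],float).reshape(3); return Rm,t
def ray(d,uv,z):
    Rm,t=cam(d); uv=np.atleast_2d(uv).astype(float)
    c=np.c_[(uv[:,0]-d['cx'])/d['fx'],(uv[:,1]-d['cy'])/d['fy'],np.ones(len(uv))]@Rm
    o=-Rm.T@t; s=(z-o[2])/c[:,2]; return o+c*s[:,None]
def cloud(d):
    Rm,t=cam(d); v,u=np.mgrid[0:480,0:640]; z=d['z_map']
    p=np.stack([(u-d['cx'])/d['fx']*z,(v-d['cy'])/d['fy']*z,z],-1)
    p=(p-t)@Rm; p[z==0]=np.nan; return p
def proj(d,P):
    Rm,t=cam(d); c=np.atleast_2d(P)@Rm.T+t
    return np.c_[c[:,0]/c[:,2]*d['fx']+d['cx'],c[:,1]/c[:,2]*d['fy']+d['cy']]
def st():
    s=manip.sense(); print({k:np.round(s[k],3).tolist() for k in ['clock','tcp_pos','ee_rot','ft_force','gripper_width']}); return s
E
python3 - <<'E'
from h import *
s=manip.sense();print(s)
for n in ['scene','side','wrist']:
    d=grab(n); cv2.imwrite(f'pics/{n}0.png',d['frame']); Rm,t=cam(d); print(n,-Rm.T@t,Rm[2],d['fx'])
E
```

```text
pics
{'clock': 0.0, 'q': array([ 83.37702374,  28.753423  , -24.45367987,  88.891445  ,
        12.65158357,  65.21742299, -12.0508307 ]), 'qvel': array([-0.00440231,  0.0614561 ,  0.10132574,  0.04864233, -0.10153383,
        0.01459907,  0.00724909]), 'joint_torque': array([ 3.96251962e-04, -5.69523168e+01, -5.81561342e+00, -2.80938309e+01,
        1.08751614e-02,  1.18519168e-02, -7.25020470e-06]), 'tcp_pos': array([ 0.24019153, -0.60361852,  0.40366394]), 'ee_rot': array([-91.98264843,  89.89127153, 109.72275935]), 'ft_force': array([-0.55617733,  0.37095654, -0.02021133]), 'ft_torque': array([ 0.03033848,  0.04489842, -0.05492263]), 'gripper_width': 0.08549728494776382}
scene [ 1.61533917 -0.12111955  0.76318172] [-0.84068678  0.09791    -0.53259682] 573.1936464085071
side [ 0.44840338 -0.73560791  1.05631665] [ 0.04188768  0.6097409  -0.79149318] 573.6298066031583
wrist [ 0.315201   -0.57364676  0.37311195] [-0.29277152 -0.11398761 -0.94936382] 373.4418737281874
```

View pics/scene0.png

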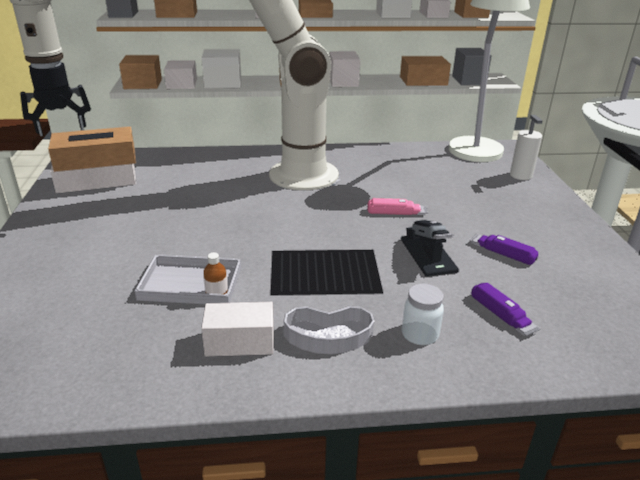

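View pics/side0.png

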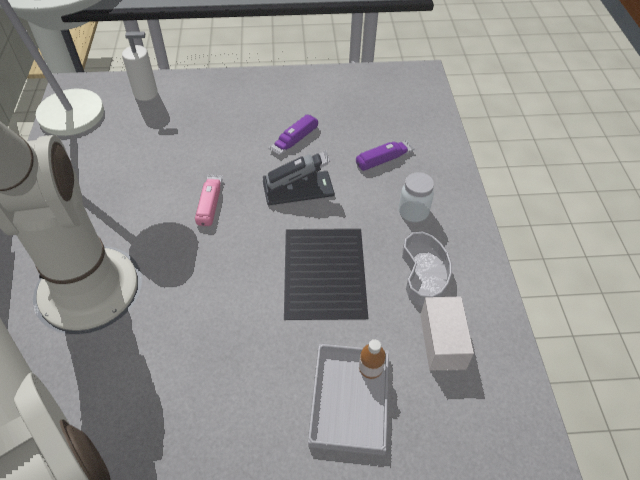

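View pics/wrist0.png

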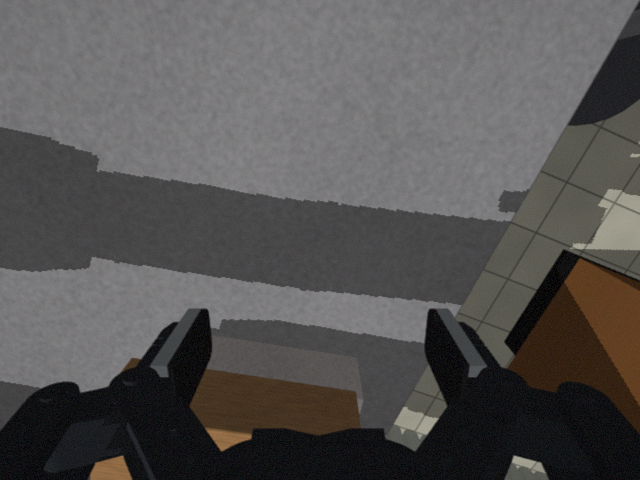

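The scene and side views agree on the layout. The tray and bottle are at scene (190,280) / side (350,400), the mat at scene (326,272) / side (325,273), and the stand with the clipper at scene (430,235) / side (297,175).

Things that could be taken for the clipper:
- grey/black one on the stand at side (297,172), which fits the description
- pink at side (208,200)
- purple at side (296,133)
- purple at side (383,155)

I choose the one on the stand. Next I measure and check it in a crop.

Run:
```python
from h import *
d=load('side'); P=cloud(d); f=d['frame']
c=f[120:230,230:350]; cv2.imwrite('pics/crop0.png',cv2.resize(c,None,fx=5,fy=5,interpolation=cv2.INTER_CUBIC))
def rect(pts,name):
    r=cv2.minAreaRect(pts[:,:2].astype(np.float32)*1000); print(name,np.round(r[0],1),np.round(r[1],1),round(r[2],2),len(pts))
for n in ['side','scene']:
    d=load(n);P=cloud(d);f=d['frame']
    g=cv2.cvtColor(f,cv2.COLOR_BGR2GRAY)
    X,Y,Z=P[...,0],P[...,1],P[...,2]
    m=(g<65)&(np.abs(Z)<0.006)&(np.abs(Y)<0.3)&(X>0.3)&(X<.85)
    k,l,s,_=cv2.connectedComponentsWithStats(cv2.morphologyEx(m.astype(np.uint8),cv2.MORPH_CLOSE,np.ones((5,5))))
    i=1+np.argmax(s[1:,4]); cs=cv2.findContours((l==i).astype(np.uint8),0,2)[0][0][:,0]
    rect(ray(d,cs,0.001),n+' mat')
    m=(Z>.012)&(Z<.032)&(Y<-0.13)&(Y>-.52)&(X>.3)&(X<.9)
    k,l,s,ce=cv2.connectedComponentsWithStats(m.astype(np.uint8))
    for i in range(1,k):
        if s[i,4]>60:
            pts=P[l==i]; rect(pts,n+f' blob{s[i].tolist()}')
    # regions higher
    m=(Z>.06)&(Z<.2)&(X>.3)&(X<1.1)
    k,l,s,ce=cv2.connectedComponentsWithStats(m.astype(np.uint8))
    for i in range(1,k):
        if s[i,4]>60: print(n,'hi',s[i].tolist(),np.round(np.nanmin(P[l==i],0),3),np.round(np.nanmax(P[l==i],0),3))
```

```text
side mat [563.    8.8] [243.5  99.9] 87.12 89
side blob[422, 315, 47, 54, 293] [ 726.7 -204.6] [ 63.8 134.3] 31.95 293
side blob[308, 344, 81, 109, 1186] [ 549.6 -292.1] [204.8 141.5] 80.38 1186
side blob[359, 363, 24, 15, 104] [ 592.9 -247.6] [18.9 46.5] 73.06 104
side hi [268, 150, 62, 32, 1005] [0.405 0.243 0.06 ] [0.553 0.301 0.107]
side hi [401, 172, 33, 35, 892] [0.717 0.14  0.06 ] [0.793 0.214 0.106]
side hi [425, 297, 49, 61, 2313] [ 0.714 -0.247  0.06 ] [ 0.794 -0.114  0.076]
side hi [361, 339, 25, 28, 503] [ 0.574 -0.258  0.06 ] [ 0.621 -0.214  0.109]
scene mat [527.9  10.7] [247. 177.] 87.01 34
scene blob[134, 255, 106, 47, 1331] [ 553.  -294.6] [201.7 148.7] 80.5 1331
scene blob[203, 342, 63, 11, 499] [ 793.7 -189.3] [116.5   9.4] 87.66 499
scene hi [415, 220, 39, 24, 534] [0.413 0.244 0.06 ] [0.557 0.298 0.103]
scene hi [203, 253, 23, 26, 393] [ 0.588 -0.257  0.06 ] [ 0.626 -0.211  0.104]
scene hi [404, 284, 39, 39, 1214] [0.724 0.141 0.06 ] [0.798 0.216 0.102]
scene hi [201, 302, 71, 31, 1943] [ 0.715 -0.247  0.06 ] [ 0.799 -0.117  0.072]
```

View pics/crop0.png

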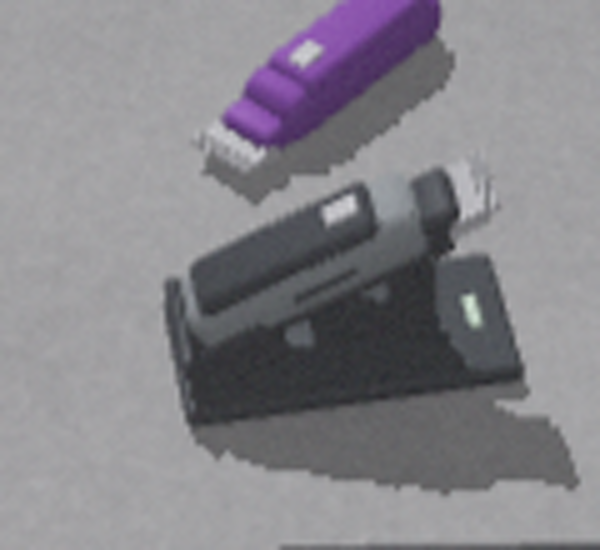

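The crop shows the grey and black clipper tilted in the dark stand, blade at upper right, so this is the one. Now I re-check the mat in the side view and work out the move to the pushing pose.

```bash
cat >> h.py <<'E'
def plan(pos,jawyaw,s=None):
    """tool pointing down, jaw (tool y) along world yaw jawyaw (mod 180); print delta in tool axes"""
    s=s or manip.sense(); R0=R.from_euler('xyz',s['ee_rot'],degrees=True)
    best=None
    for a in (jawyaw,jawyaw+180):
        y=np.array([np.cos(np.radians(a)),np.sin(np.radians(a)),0]);x=np.array([0,0,-1.]);z=np.cross(x,y)
        R1=R.from_matrix(np.c_[x,y,z]); rv=(R0.inv()*R1).as_rotvec(degrees=True)
        if best is None or np.linalg.norm(rv)<np.linalg.norm(best): best=rv
    M=R0.as_matrix(); y0=M[:,1]
    print('pos',np.round(s['tcp_pos'],4),'x',np.round(M[:,0],3),'y',np.round(M[:,1],3),'jawyaw',round(np.degrees(np.arctan2(y0[1],y0[0])),2),'q7',round(s['q'][6],1))
    print('shift tool',np.round(M.T@(np.array(pos)-s['tcp_pos']),4),'rot',np.round(best,2))
E
python3 - <<'E'
from h import *
d=load('side');f=d['frame'];g=cv2.cvtColor(f,cv2.COLOR_BGR2GRAY)
m=(g<75).astype(np.uint8); m[:, :270]=0;m[:,390:]=0;m[:215]=0;m[340:]=0
m=cv2.morphologyEx(m,cv2.MORPH_CLOSE,np.ones((9,9)))
k,l,s,_=cv2.connectedComponentsWithStats(m); i=1+np.argmax(s[1:,4]);print(s[i])
cs=cv2.findContours((l==i).astype(np.uint8),0,2)[0][0][:,0]
r=cv2.minAreaRect((ray(d,cs,0.001)[:,:2]*1000).astype(np.float32));print(r)
# tray frame
T=np.array([.551,-.2935]);yaw=np.radians(-9.6);Rz=np.array([[np.cos(yaw),-np.sin(yaw)],[np.sin(yaw),np.cos(yaw)]])
for loc in [(.010,-.16)]:
    p=T+Rz@loc; print(p); plan([p[0],p[1],.30],-9.6)
E
```

```text
[ 285  230   83   90 6903]
((525.7716064453125, 10.378288269042969), (245.293701171875, 175.8960723876953), 86.73689270019531)
[ 0.53417696 -0.45292705]
pos [ 0.2403 -0.6037  0.4039] x [-0.     0.001 -1.   ] y [ 0.37  -0.929 -0.002] jawyaw -68.29 q7 -12.0
shift tool [ 0.104  -0.0312 -0.3288] rot [-5.869e+01 -5.000e-02  8.000e-02]
```

Call:
{"fn": "step_arm", "kwargs": {
  "rows": "0 0 0 -5.87 0 0 1;0 0 0 -5.87 0 0 1;0 0 0 -5.87 0 0 1;0 0 0 -5.87 0 0 1;0 0 0 -5.87 0 0 1"
}}

```text
clock: 0.57
tcp_pos: [0.2403, -0.6038, 0.4043]
ee_rot: [-121.5, 90.0, 109.9]
ft_force: [-0.6, -0.4, 0.2]
gripper_width: 0.0853
```

Call:
{"fn": "step_arm", "kwargs": {
  "rows": "0 0 0 -5.87 0 0 1;0 0 0 -5.87 0 0 1;0 0 0 -5.87 0 0 1;0 0 0 -5.87 0 0 1;0 0 0 -5.87 0 0 1"
}}

```text
clock: 0.98
tcp_pos: [0.2403, -0.6038, 0.4043]
ee_rot: [-151.2, 90.0, 109.5]
ft_force: [1.0, -0.1, 0.6]
gripper_width: 0.0854
```

Run:
```python
from h import *
s=st();plan([.534,-.453,.30],-9.6)
```

```text
{'clock': 0.983, 'tcp_pos': [0.24, -0.604, 0.404], 'ee_rot': [-151.216, 89.957, 109.477], 'ft_force': [0.969, -0.131, 0.644], 'gripper_width': 0.085}
pos [ 0.2403 -0.6038  0.4043] x [-0.     0.001 -1.   ] y [ 0.987 -0.162 -0.   ] jawyaw -9.31 q7 41.7
shift tool [ 0.1043  0.2655 -0.1963] rot [ 0.29 -0.04  0.02]
```

Call:
{"fn": "step_arm", "kwargs": {
  "rows": "0 0.0295 -0.0218 0 0 0 1;0 0.0295 -0.0218 0 0 0 1;0 0.0295 -0.0218 0 0 0 1;0 0.0295 -0.0218 0 0 0 1;0 0.0295 -0.0218 0 0 0 1"
}}

```text
clock: 1.4
tcp_pos: [0.405, -0.5202, 0.4044]
ee_rot: [-130.1, 90.0, 130.3]
ft_force: [0.5, -0.7, -0.1]
gripper_width: 0.0853
```

Call:
{"fn": "step_arm", "kwargs": {
  "rows": "0 0.0295 -0.0218 0 0 0 1;0 0.0295 -0.0218 0 0 0 1;0.02 0.0295 -0.0218 0 0 0 1;0.04 0.0295 -0.0218 0 0 0 1;0.04 0 0 0 0 0 1"
}}

```text
clock: 1.82
tcp_pos: [0.5351, -0.4525, 0.3166]
ee_rot: [98.6, 89.4, -0.5]
ft_force: [1.2, 1.5, -0.2]
gripper_width: 0.0856
```

Run:
```python
from h import *
s=st();plan([.534,-.453,.178],-9.6)
for n in ['side','wrist']:
    d=grab(n); cv2.imwrite(f'pics/{n}1.png',d['frame'])
```

```text
{'clock': 1.817, 'tcp_pos': [0.535, -0.452, 0.317], 'ee_rot': [98.606, 89.41, -0.452], 'ft_force': [1.162, 1.542, -0.155], 'gripper_width': 0.086}
pos [ 0.5351 -0.4525  0.3166] x [ 0.01 -0.   -1.  ] y [ 0.987 -0.157  0.01 ] jawyaw -9.06 q7 10.9
shift tool [ 0.1386 -0.0025  0.0009] rot [ 0.54 -0.09 -0.58]
```

View pics/wrist1.png

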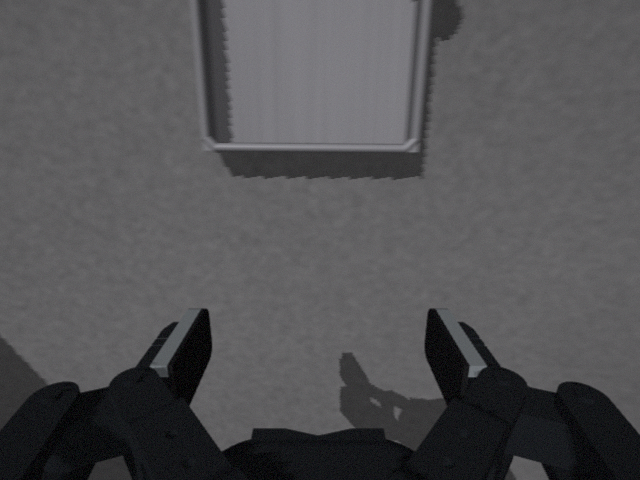

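View pics/side1.png

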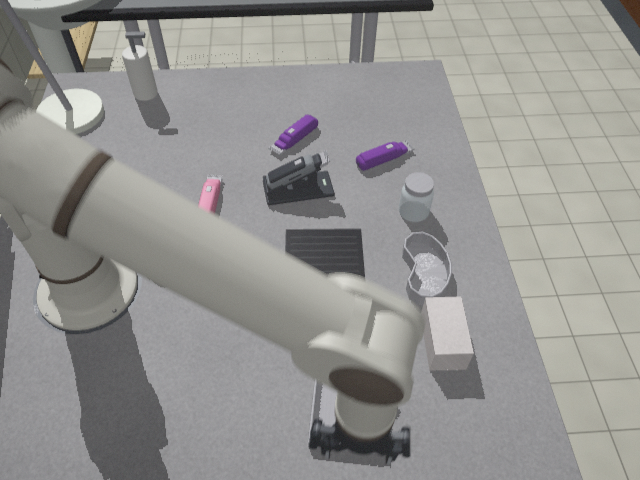

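The wrist view shows the tray's near wall at rows ~148, columns 205–420, parallel to the jaws, with the fingertips clear behind it at row ~315. The side view is blocked by the arm. Next I check the fingertip height from the wrist depth.

Run:
```python
from h import *
d=load('wrist');P=cloud(d);s=manip.sense()
R0=R.from_euler('xyz',s['ee_rot'],degrees=True).as_matrix()
Q=(P-s['tcp_pos'])@R0
m=(Q[...,0]>.10)&(Q[...,0]<.2); 
for c in (slice(0,320),slice(320,640)):
    q=Q[:,c][m[:,c]]; print(np.nanmin(q,0),np.nanmax(q,0), len(q)); t=q[q[:,0]>np.nanmax(q[:,0])-.008]; print(t.min(0),t.max(0))
Z=P[...,2]; mm=(Z>.015)&(Z<.035)&(P[...,1]>-.5); 
p=P[mm];print(np.polyfit(p[p[:,1]<np.nanmin(p[:,1])+0.03][:,0],p[p[:,1]<np.nanmin(p[:,1])+.03][:,1],1), np.nanmin(p[:,1]))
cs=ray(d,[[205,150],[420,150]],.025);print(cs)
```

```text
[ 0.10000027 -0.07224142 -0.02097463] [0.16249974 0.00292271 0.01003971] 14915
[ 0.15451934 -0.05169405 -0.01448337] [ 0.16249974 -0.0393554   0.00839183]
[ 0.1000002   0.00315365 -0.02096256] [0.16218996 0.0776854  0.01016771] 14711
[ 0.15419076  0.04492597 -0.01463762] [0.16218996 0.05722347 0.0079616 ]
[-0.08942315 -0.34054482] -0.4039968568601414
[[ 0.46398599 -0.38102265  0.025     ]
 [ 0.60259761 -0.40348682  0.025     ]]
```

Call:
{"fn": "step_arm", "kwargs": {
  "rows": "0.03 0 0 0.5 0 -0.58 1;0.04 0 0 0 0 0 1;0.04 0 0 0 0 0 1;0.025 0 0 0 0 0 1;0.006 0 0 0 0 0 1"
}}

```text
clock: 2.33
tcp_pos: [0.5229, -0.4589, 0.1689]
ee_rot: [-97.6, 89.0, 162.2]
ft_force: [-0.3, 0.1, -0.1]
gripper_width: 0.085
```

Run:
```python
from h import *
s=st();plan([.535,-.4525,.170],-9.4)
```

```text
{'clock': 2.333, 'tcp_pos': [0.523, -0.459, 0.169], 'ee_rot': [-97.564, 88.997, 162.218], 'ft_force': [-0.291, 0.055, -0.077], 'gripper_width': 0.085}
pos [ 0.5229 -0.4589  0.1689] x [-0.017  0.005 -1.   ] y [ 0.984 -0.177 -0.017] jawyaw -10.22 q7 6.8
shift tool [-0.0013  0.0107 -0.0084] rot [-0.82 -0.14  0.99]
```

Call:
{"fn": "step_arm", "kwargs": {
  "rows": "0 0.010 -0.009 -0.8 -0.14 1 1;0 0 -0.015 0 0 0 1;0 0 -0.015 0 0 0 1;0 0 0 0 0 0 1;0 0 0 0 0 0 1"
}}

```text
clock: 2.75
tcp_pos: [0.5443, -0.4194, 0.1754]
ee_rot: [73.2, 89.4, -25.9]
ft_force: [0.5, 0.8, 0.5]
gripper_width: 0.0854
```

Run:
```python
from h import *
s=st();plan([.543,-.405,.170],-9.4)
d=grab('wrist'); cv2.imwrite('pics/wrist2.png',d['frame'])
print(ray(d,[[320,240]],0))
```

```text
{'clock': 2.75, 'tcp_pos': [0.544, -0.419, 0.175], 'ee_rot': [73.151, 89.395, -25.905], 'ft_force': [0.491, 0.791, 0.463], 'gripper_width': 0.085}
pos [ 0.5443 -0.4194  0.1754] x [ 0.009 -0.005 -1.   ] y [ 0.987 -0.157  0.01 ] jawyaw -9.06 q7 3.7
shift tool [ 0.0053 -0.0036 -0.014 ] rot [ 0.34  0.17 -0.58]
[[ 0.55177556 -0.38878091  0.        ]]
```

View pics/wrist2.png

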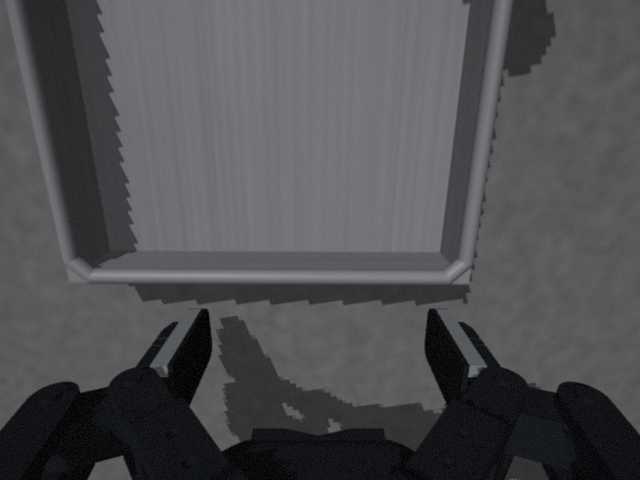

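The near wall is at row ~275, cols 70–470; the fingers sit just behind it, about 10 mm too far right. I correct this and start the push.

Call:
{"fn": "step_arm", "kwargs": {
  "rows": "0.004 -0.005 -0.003 0.3 0.2 -0.3 1;0 -0.003 -0.004 0 0 0 1;0 0 -0.007 0 0 0 1;0 -0.001 -0.008 0 0 0 1;0 -0.001 -0.009 -0.2 0 0 1"
}}

```text
clock: 3.22
tcp_pos: [0.5372, -0.3898, 0.1687]
ee_rot: [93.5, 89.9, -6.0]
ft_force: [-0.1, -2.5, -1.5]
gripper_width: 0.0859
```

Call:
{"fn": "step_arm", "kwargs": {
  "rows": "0 -0.0017 -0.01 -0.25 0 0 1;0 -0.0017 -0.011 -0.25 0 0 1;0 -0.0017 -0.011 -0.25 0 0 1;0 -0.0017 -0.01 -0.25 0 0 1;0 -0.001 -0.007 -0.2 0 0 1"
}}

```text
clock: 3.63
tcp_pos: [0.5379, -0.3377, 0.169]
ee_rot: [130.2, 89.8, 32.1]
ft_force: [0.2, -1.6, -0.5]
gripper_width: 0.0854
```

Run:
```python
from h import *
s=st();plan([.531,-.102,.170],-3.1)
d=grab('wrist'); cv2.imwrite('pics/wrist3.png',d['frame'])
d=grab('scene'); cv2.imwrite('pics/scene3.png',d['frame'])
```

```text
{'clock': 3.633, 'tcp_pos': [0.538, -0.338, 0.169], 'ee_rot': [130.153, 89.847, 32.083], 'ft_force': [0.193, -1.646, -0.546], 'gripper_width': 0.085}
pos [ 0.5379 -0.3377  0.169 ] x [ 0.002  0.001 -1.   ] y [ 0.99  -0.14   0.002] jawyaw -8.07 q7 -3.1
shift tool [-0.0007 -0.0399 -0.2324] rot [-4.97 -0.09 -0.12]
```

View pics/wrist3.png

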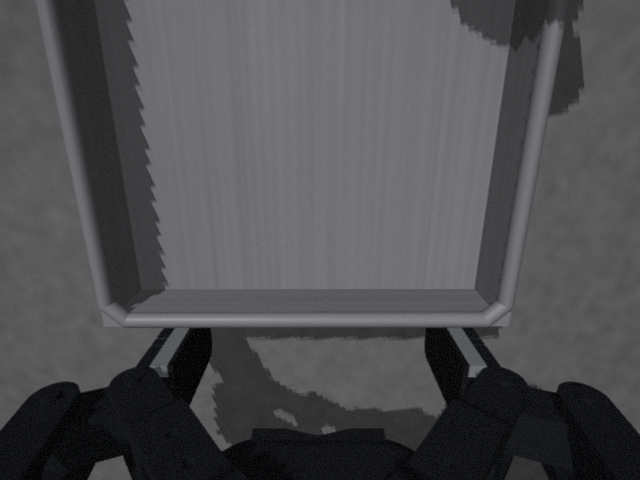

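View pics/scene3.png

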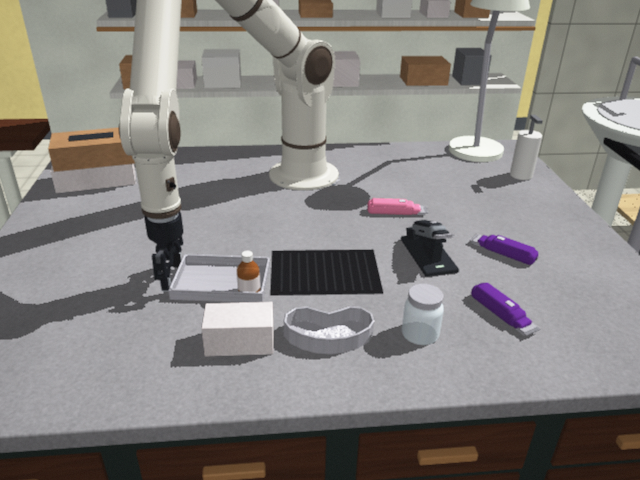

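The tray (wrist cols 105–510, wall at row 320) moves ahead of both fingers, and the bottle is upright at scene (248,272). I keep pushing.

Call:
{"fn": "step_arm", "kwargs": {
  "rows": "0 -0.0016 -0.01 -0.25 0 0 1;0 -0.0018 -0.0115 -0.25 0 0 1;0 -0.0018 -0.0115 -0.25 0 0 1;0 -0.0018 -0.0115 -0.25 0 0 1;0 -0.0018 -0.0115 -0.25 0 0 1"
}}

```text
clock: 4.15
tcp_pos: [0.5364, -0.2819, 0.1691]
ee_rot: [112.3, 89.8, 15.4]
ft_force: [0.0, -2.5, 0.7]
gripper_width: 0.0852
```

Call:
{"fn": "step_arm", "kwargs": {
  "rows": "0 -0.0018 -0.0115 -0.25 0 0 1;0 -0.0018 -0.0115 -0.25 0 0 1;0 -0.0018 -0.0115 -0.25 0 0 1;0 -0.0018 -0.0115 -0.25 0 0 1;0 -0.001 -0.008 -0.2 0 0 1"
}}

```text
clock: 4.57
tcp_pos: [0.5343, -0.2267, 0.1691]
ee_rot: [124.3, 89.9, 28.6]
ft_force: [-0.1, -2.7, 2.1]
gripper_width: 0.0856
```

```bash
cat >> h.py <<'E'
def tray(n='scene',y0=-.5,y1=.2):
    d=load(n);P=cloud(d);X,Y,Z=P[...,0],P[...,1],P[...,2]
    m=(Z>.012)&(Z<.032)&(Y>y0)&(Y<y1)&(X>.3)&(X<.7)
    k,l,s,ce=cv2.connectedComponentsWithStats(m.astype(np.uint8))
    for i in range(1,k):
        if s[i,4]>150:
            r=cv2.minAreaRect(P[l==i][:,:2].astype(np.float32)*1000); print(n,s[i].tolist(),np.round(r[0],1),np.round(r[1],1),round(r[2],2))
    m=(Z>.06)&(Z<.12)&(Y>y0)&(Y<y1)&(X>.3)&(X<.7)
    k,l,s,ce=cv2.connectedComponentsWithStats(m.astype(np.uint8))
    for i in range(1,k):
        if s[i,4]>150: print(n,'hi',s[i].tolist(),np.round(np.nanmin(P[l==i],0),3),np.round(np.nanmax(P[l==i],0),3))
E
python3 - <<'E'
from h import *
s=st();plan([.531,-.102,.170],-3.1)
d=grab('wrist'); cv2.imwrite('pics/wrist4.png',d['frame']); print(ray(d,[[105,320],[510,320]],.025))
d=grab('scene'); cv2.imwrite('pics/scene4.png',d['frame']); tray()
E
```

```text
{'clock': 4.567, 'tcp_pos': [0.534, -0.227, 0.169], 'ee_rot': [124.273, 89.86, 28.623], 'ft_force': [-0.087, -2.692, 2.051], 'gripper_width': 0.086}
pos [ 0.5343 -0.2267  0.1691] x [ 0.002  0.001 -1.   ] y [ 0.995 -0.098  0.002] jawyaw -5.65 q7 -12.3
shift tool [-0.0008 -0.0155 -0.1238] rot [-2.55 -0.08 -0.12]
[[ 0.46278479 -0.20579139  0.025     ]
 [ 0.60184079 -0.21989053  0.025     ]]
scene [213, 252, 103, 41, 1284] [ 543.9 -124.5] [222.3 147.4] 84.35
scene hi [208, 238, 23, 38, 566] [ 0.472 -0.245  0.06 ] [ 0.614 -0.205  0.12 ]
scene hi [289, 246, 22, 27, 372] [ 0.574 -0.075  0.06 ] [ 0.614 -0.028  0.105]
```

View pics/wrist4.png

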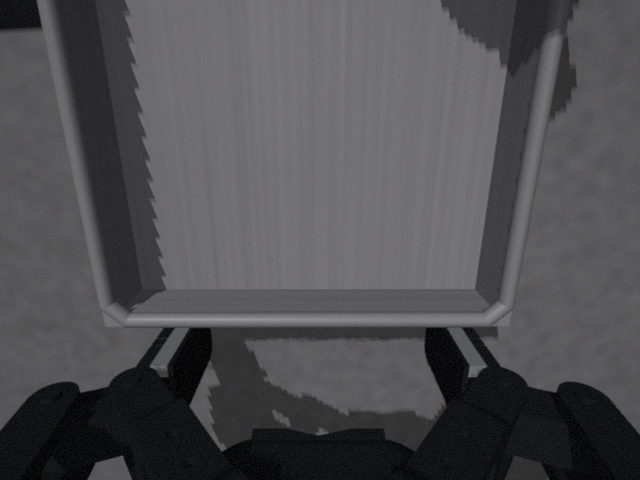

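View pics/scene4.png

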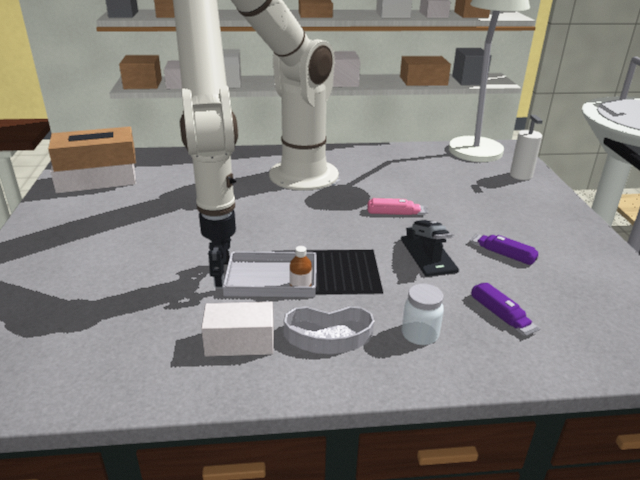

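No slip so far: tray centre ≈ (0.542, −0.113), bottle upright, and the wall still flush with both fingers. Last stretch.

Call:
{"fn": "step_arm", "kwargs": {
  "rows": "0 -0.0018 -0.01 -0.25 0 0 1;0 -0.0019 -0.011 -0.25 0 0 1;0 -0.0019 -0.011 -0.25 0 0 1;0 -0.0019 -0.011 -0.25 0 0 1;0 -0.0018 -0.011 -0.25 0 0 1"
}}

```text
clock: 5.08
tcp_pos: [0.5296, -0.1726, 0.1689]
ee_rot: [125.7, 89.9, 31.3]
ft_force: [0.2, -2.1, -2.0]
gripper_width: 0.0852
```

Call:
{"fn": "step_arm", "kwargs": {
  "rows": "0 -0.0018 -0.011 -0.25 0 0 1;0 -0.0018 -0.011 -0.25 0 0 1;0 -0.0018 -0.011 -0.25 0 0 1;0 -0.0017 -0.01 -0.25 0 0 1;0 -0.001 -0.007 -0.1 0 0 1"
}}

```text
clock: 5.5
tcp_pos: [0.5251, -0.1217, 0.169]
ee_rot: [130.4, 89.9, 37.1]
ft_force: [0.2, -1.9, -0.6]
gripper_width: 0.0852
```

Run:
```python
from h import *
s=st();plan([.524,-.1025,.170],-3.1)
d=grab('wrist'); cv2.imwrite('pics/wrist5.png',d['frame']); print(ray(d,[[105,320],[510,320]],.025))
d=grab('scene'); cv2.imwrite('pics/scene5.png',d['frame']); tray()
```

```text
{'clock': 5.5, 'tcp_pos': [0.525, -0.122, 0.169], 'ee_rot': [130.4, 89.873, 37.111], 'ft_force': [0.166, -1.915, -0.591], 'gripper_width': 0.085}
pos [ 0.5251 -0.1217  0.169 ] x [ 0.002  0.001 -1.   ] y [ 0.998 -0.057  0.002] jawyaw -3.29 q7 -22.0
shift tool [-0.001  -0.0022 -0.0191] rot [-0.19 -0.08 -0.1 ]
[[ 0.45283862 -0.10367358  0.025     ]
 [ 0.59223186 -0.11200438  0.025     ]]
scene [275, 247, 68, 8, 349] [464.8 -22. ] [ 27.7 162.6] 3.86
scene [262, 247, 101, 41, 830] [535.1 -19.9] [227.1 143.9] 89.08
scene hi [258, 235, 18, 36, 482] [ 0.514 -0.14   0.06 ] [ 0.603 -0.102  0.12 ]
scene hi [337, 241, 21, 25, 352] [0.562 0.032 0.06 ] [0.596 0.078 0.105]
```

View pics/wrist5.png

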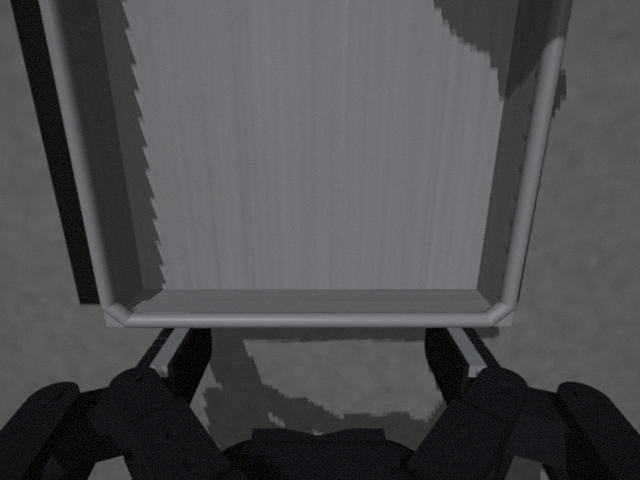

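View pics/scene5.png

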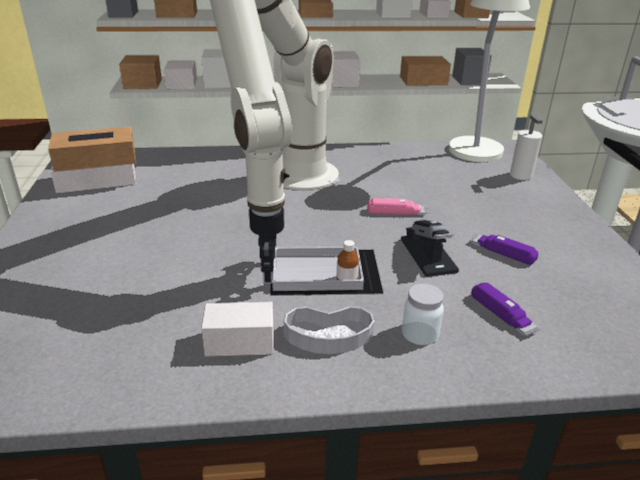

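Tray centre is now ≈ (0.528, −0.008), yaw −3.3°; about 18 mm remains, straight along.

Call:
{"fn": "step_arm", "kwargs": {
  "rows": "0 -0.0005 -0.005 0 0 0 1;0 -0.0005 -0.005 0 0 0 1;0 0 -0.005 0 0 0 1;0 0 -0.0025 0 0 0 1;0 0 0 0 0 0 1"
}}

```text
clock: 6.02
tcp_pos: [0.5255, -0.1053, 0.1691]
ee_rot: [121.8, 89.8, 28.5]
ft_force: [0.2, 0.3, 0.2]
gripper_width: 0.0852
```

Call:
{"fn": "step_arm", "kwargs": {
  "rows": "0 0 0.01 0 0 0 1;0 0 0.02 0 0 0 1;-0.02 0 0.02 0 0 0 1;-0.04 0 0.02 0 0 0 1;-0.04 0 0.02 0 0 0 1"
}}

```text
clock: 6.43
tcp_pos: [0.5189, -0.1944, 0.2633]
ee_rot: [-159.8, 89.8, 106.8]
ft_force: [1.2, -1.2, -0.3]
gripper_width: 0.0852
```

Call:
{"fn": "step_arm", "kwargs": {
  "rows": "-0.04 0 0 0 0 0 1;-0.04 0 0 0 0 0 1;-0.04 0 0 0 0 0 1;-0.02 0 0 0 0 0 1;0 0 0 0 0 0 1"
}}

```text
clock: 6.85
tcp_pos: [0.5214, -0.1939, 0.4092]
ee_rot: [77.3, 89.3, -16.1]
ft_force: [0.9, -0.2, 0.2]
gripper_width: 0.0855
```

Run:
```python
from h import *
s=st();plan([.524,-.1025,.170],-3.1)
for n in ['wrist','side','scene']:
    d=grab(n); cv2.imwrite(f'pics/{n}6.png',d['frame'])
tray();tray('side')
d=load('scene');cv2.imwrite('pics/crop6.png',cv2.resize(d['frame'][220:310,240:480],None,fx=3.3,fy=3.3,interpolation=cv2.INTER_CUBIC))
```

```text
{'clock': 6.85, 'tcp_pos': [0.521, -0.194, 0.409], 'ee_rot': [77.303, 89.342, -16.118], 'ft_force': [0.856, -0.18, 0.23], 'gripper_width': 0.086}
pos [ 0.5214 -0.1939  0.4092] x [ 0.011 -0.003 -1.   ] y [ 0.998 -0.06   0.011] jawyaw -3.42 q7 -1.1
shift tool [ 0.2389 -0.0056 -0.092 ] rot [-0.32  0.15 -0.64]
scene [279, 247, 91, 40, 1117] [533.    5.4] [201.  149.2] 86.76
scene hi [344, 241, 21, 25, 350] [0.562 0.047 0.06 ] [0.598 0.092 0.105]
side [295, 274, 66, 35, 492] [525.8 -55.8] [ 79.9 141.4] 87.91
```

View pics/wrist6.png

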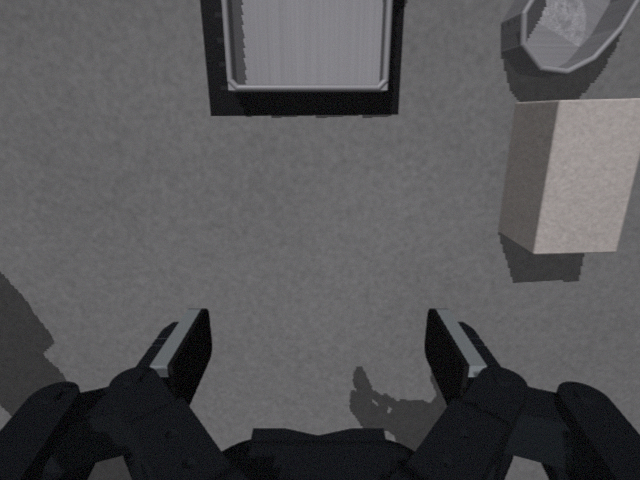

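View pics/side6.png

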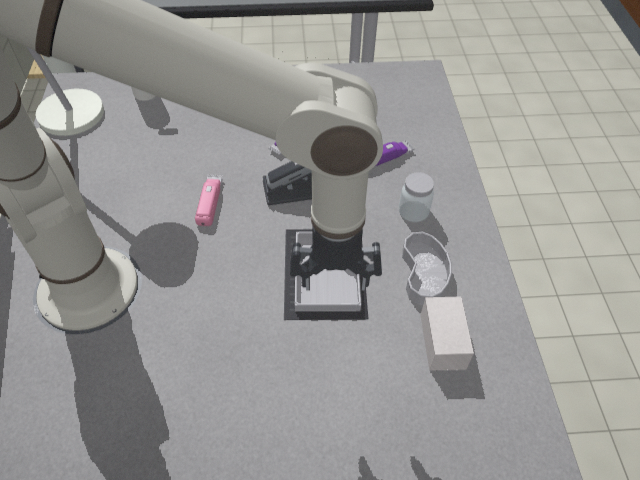

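View pics/crop6.png

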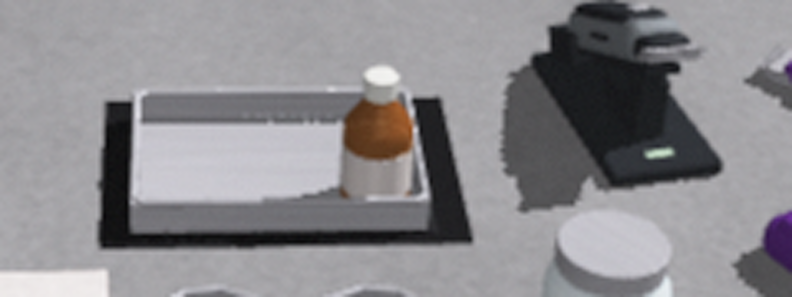

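The wrist and crop views show the tray fully inside the mat with a dark border on all sides, the bottle upright at crop (378,130), and the bystanders untouched. Next I measure the clipper using the unobstructed first images.

Run:
```python
from h import *
import pickle
# first side image was overwritten? side.pkl now = side6; use scene (fresh)
d=load('scene');P=cloud(d);f=d['frame'].astype(int)
X,Y,Z=P[...,0],P[...,1],P[...,2]
reg=(X>.33)&(X<.66)&(Y>.18)&(Y<.36)
for lo,hi in [(.007,.017),(.045,.15)]:
    m=reg&(Z>lo)&(Z<hi); k,l,s,_=cv2.connectedComponentsWithStats(m.astype(np.uint8)); i=1+np.argmax(s[1:,4]); p=P[l==i]
    r=cv2.minAreaRect(p[:,:2].astype(np.float32)*1000); print(lo,s[i].tolist(),np.round(r[0],1),np.round(r[1],1),round(r[2],1))
    if lo>.04:
        c=p.mean(0);u,sv,v=np.linalg.svd(p-c,full_matrices=False);print(c,v,sv, p.min(0),p.max(0))
c=d['frame'][205:285,380:480]; cv2.imwrite('pics/crop7.png',cv2.resize(c,None,fx=6,fy=6,interpolation=cv2.INTER_CUBIC))
plan([.48,.14,.40],-20)
```

```text
0.007 [401, 235, 57, 40, 876] [481.  267.5] [174.6  86.5] 8.3
0.045 [411, 220, 43, 31, 702] [486.2 264.4] [150.6  43.7] 12.8
[0.5022378  0.26289348 0.07743344] [[ 0.92559336  0.26610841  0.26918997]
 [-0.29198023  0.04937232  0.95514916]
 [-0.24088269  0.96267787 -0.12339709]] [0.99870055 0.39324991 0.25831599] [0.41115819 0.23164122 0.045202  ] [0.55774893 0.29761694 0.10350954]
pos [ 0.5191 -0.1938  0.4029] x [ 0.001  0.001 -1.   ] y [ 0.998 -0.06   0.001] jawyaw -3.43 q7 -1.2
shift tool [ 0.003  -0.0591 -0.3309] rot [16.57 -0.06 -0.07]
```

View pics/crop7.png

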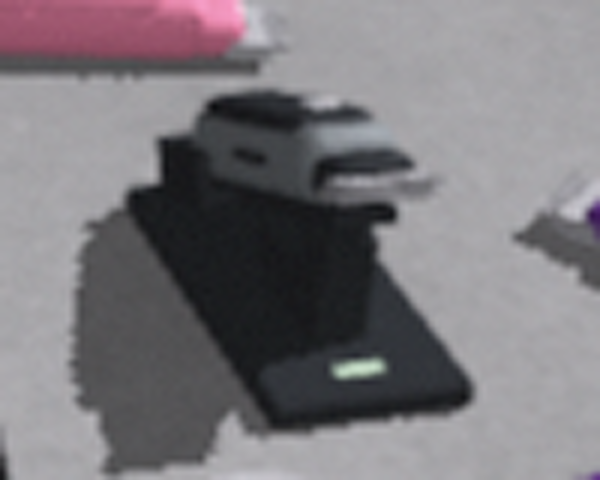

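Call:
{"fn": "step_arm", "kwargs": {
  "rows": "0 0 0 -7 0 0 1;0 0 0 -7 0 0 1;0 0 0 -7 0 0 1;0 0 0 -7 0 0 1;0 0 0 -7 0 0 1"
}}

```text
clock: 7.42
tcp_pos: [0.519, -0.1933, 0.4012]
ee_rot: [169.2, 89.8, 111.2]
ft_force: [0.7, 1.5, -0.5]
gripper_width: 0.0855
```

Call:
{"fn": "step_arm", "kwargs": {
  "rows": "0 0 0 -7 0 0 1;0 0 0 -7 0 0 1;0 0 0 -7 0 0 1;0 0 0 -7 0 0 1;0 0 0 -7 0 0 1"
}}

```text
clock: 7.83
tcp_pos: [0.519, -0.1934, 0.4013]
ee_rot: [130.1, 89.8, 107.1]
ft_force: [0.8, -0.5, -1.1]
gripper_width: 0.0853
```

Call:
{"fn": "step_arm", "kwargs": {
  "rows": "0 0 0 -7 0 0 1;0 0 0 -7 0 0 1;0 0 0 -7 0 0 1;0 0 0 -7 0 0 1;0 0 0 -6 0 0 1"
}}

```text
clock: 8.25
tcp_pos: [0.519, -0.1934, 0.4013]
ee_rot: [91.7, 89.8, 102.7]
ft_force: [-0.6, -0.3, 0.6]
gripper_width: 0.0852
```

Run:
```python
from h import *
s=st();plan([.541,.274,.40],100);print(s['q'])
```

```text
{'clock': 8.25, 'tcp_pos': [0.519, -0.193, 0.401], 'ee_rot': [91.68, 89.822, 102.669], 'ft_force': [-0.564, -0.312, 0.556], 'gripper_width': 0.085}
pos [ 0.519  -0.1934  0.4013] x [-0.001  0.003 -1.   ] y [-0.191  0.982  0.003] jawyaw 100.99 q7 90.9
shift tool [0.0027 0.4546 0.1107] rot [ 0.99 -0.01 -0.18]
[ 67.75147367  33.02164676 -67.9053066  102.17309241  32.84703787
  67.84906513  90.86443569]
```

Call:
{"fn": "step_arm", "kwargs": {
  "rows": "0 0.038 0.009 0 0 0 1;0 0.038 0.009 0 0 0 1;0 0.038 0.009 0 0 0 1;0 0.038 0.009 0 0 0 1;0 0.038 0.009 0 0 0 1"
}}

```text
clock: 8.67
tcp_pos: [0.5281, 0.0029, 0.4017]
ee_rot: [108.8, 89.9, 119.4]
ft_force: [1.1, 0.2, 0.4]
gripper_width: 0.0854
```

Call:
{"fn": "step_arm", "kwargs": {
  "rows": "0 0.038 0.009 0 0 0 1;0 0.038 0.009 0 0 0 1;0 0.038 0.009 0 0 0 1;0 0.038 0.009 0 0 0 1;0 0.038 0.009 0 0 0 1"
}}

```text
clock: 9.08
tcp_pos: [0.5376, 0.198, 0.4015]
ee_rot: [169.1, 89.9, 179.7]
ft_force: [1.6, -0.0, -0.7]
gripper_width: 0.0854
```

Call:
{"fn": "step_arm", "kwargs": {
  "rows": "0 0.038 0.01 1 0 0 1;0 0.036 0.01 0 0 0 1;0 0 0 0 0 0 1;0 0 0 0 0 0 1;0 0 0 0 0 0 1"
}}

```text
clock: 9.5
tcp_pos: [0.5445, 0.2728, 0.4018]
ee_rot: [-149.5, 89.9, -139.8]
ft_force: [-0.1, 0.3, 0.4]
gripper_width: 0.0853
```

Run:
```python
from h import *
s=st();plan([.541,.274,.40],100);print(s['q'])
for n in ['wrist','side']:
    d=grab(n); cv2.imwrite(f'pics/{n}8.png',d['frame'])
```

```text
{'clock': 9.5, 'tcp_pos': [0.545, 0.273, 0.402], 'ee_rot': [-149.514, 89.928, -139.828], 'ft_force': [-0.063, 0.316, 0.37], 'gripper_width': 0.085}
pos [0.5445 0.2728 0.4018] x [-0.001 -0.001 -1.   ] y [-0.168  0.986 -0.001] jawyaw 99.69 q7 43.9
shift tool [ 0.0018  0.0017 -0.0033] rot [-0.31 -0.06  0.04]
[ 13.7430064   36.49388031 -62.15151673  94.38929306  33.95624112
  70.28139778  43.89687478]
```

View pics/wrist8.png

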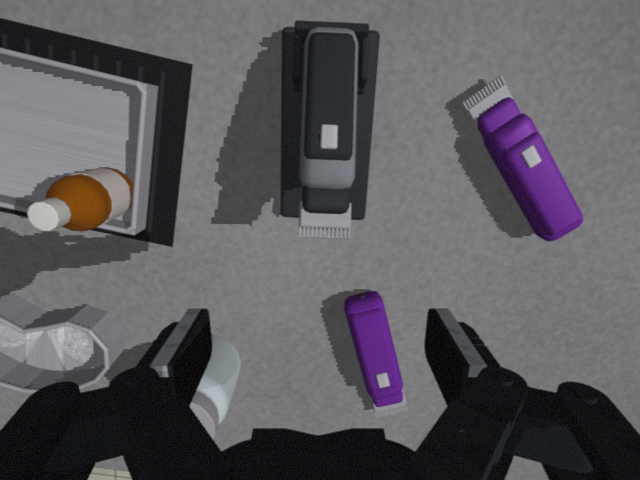

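View pics/side8.png

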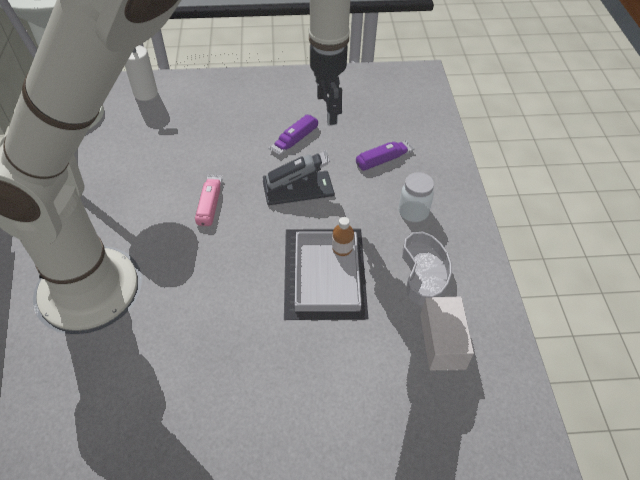

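Wrist view: the clipper lies at cols 300–357, rows 27–238 on its stand, nearly in line with the image. The side view shows the tray at (328,273) inside the mat and the bottle at (343,238), upright. I measure both.

Run:
```python
from h import *
tray('side',-.2,.14)
d=load('wrist');P=cloud(d)
m=np.zeros((480,640),bool);m[25:240,285:375]=1
Z=P[...,2]
m&=(Z>.05)
k,l,s,_=cv2.connectedComponentsWithStats(m.astype(np.uint8)); i=1+np.argmax(s[1:,4]);print(s[i]);m=l==i
p=P[m];r=cv2.minAreaRect(p[:,:2].astype(np.float32)*1000);print('horiz rect',r,p[:,2].min(),p[:,2].max())
# top plane: mid rows, cols central
q=P[60:180,315:350].reshape(-1,3);q=q[q[:,2]>.05]
c=q.mean(0);n=np.linalg.svd(q-c,full_matrices=False)[2][2];n*=np.sign(n[2])
res=(q-c)@n; q=q[abs(res)<.003];c=q.mean(0);n=np.linalg.svd(q-c,full_matrices=False)[2][2];n*=np.sign(n[2])
print('n',n,'tilt',np.degrees(np.arccos(n[2])),'az',np.degrees(np.arctan2(-n[1],-n[0])),'res',np.std((q-c)@n),c)
# side edges per row
L=[];Rr=[];
for v in range(60,180,4):
    u=np.where(m[v])[0]; L.append(P[v,u[0]]);Rr.append(P[v,u[-1]]);
L=np.array(L);Rr=np.array(Rr);M=(L+Rr)/2
k=np.polyfit(M[:,0],M[:,1],1);print('mid line yaw',np.degrees(np.arctan(k[0])),'width',np.median(np.linalg.norm((L-Rr)[:,:2],axis=1)))
yaw=np.radians(10)
for name,x in (('edges',M),):
    print(M[0],M[-1])
# along-axis extents using axis from n and yaw
a=np.array([np.cos(np.arctan(k[0])),np.sin(np.arctan(k[0])),0]);a-=n*(a@n);a/=np.linalg.norm(a)
t=(p-c)@a; h=(p-c)@n; print('along',np.percentile(t,[.2,99.8]),'h',np.percentile(h,[50,95,99.5])); 
lat=np.cross(n,a); w=(p-c)@lat; print('lat',np.percentile(w,[1,99]));print('a',a)
C=c+a*np.mean(np.percentile(t,[.2,99.8]))+lat*np.mean(np.percentile(w,[1,99])); print('top centre',C,'body centre',C-.018*n)
# scene check of same
d=load('scene');P=cloud(d);mm=(P[...,2]>.05)&(P[...,0]>.38)&(P[...,0]<.6)&(P[...,1]>.2)&(P[...,1]<.34);p=P[mm];t=(p-c)@a;w=(p-c)@lat;h=(p-c)@n
g=h>-.02;print('scene along',np.percentile(t[g],[.5,99.5]),'lat',np.percentile(w[g],[1,99]),'h',np.percentile(h,[90,99]))
```

```text
side [295, 231, 66, 78, 904] [528.5   7.9] [207.9 141.2] 86.85
side hi [333, 217, 21, 25, 375] [0.546 0.046 0.06 ] [0.592 0.085 0.111]
[  299    28    59   211 10767]
horiz rect ((476.8658142089844, 269.0399169921875), (152.89596557617188, 42.246212005615234), 7.3482537269592285) 0.05000032332610406 0.10400317171799686
n [-0.37938365 -0.03125521  0.92471139] tilt 22.37512469424975 az 4.709629810927692 res 0.0014181720357162352 [0.46284141 0.26942543 0.08533728]
mid line yaw 7.291306819763732 width 0.04117913230346543
[0.42357006 0.26220666 0.05166164] [0.50734851 0.27281161 0.0890862 ]
along [-0.06990687  0.08832369] h [-0.00240208  0.00214104  0.00426504]
lat [-0.02217417  0.01818424]
a [0.9164968  0.12437235 0.38021721]
top centre [0.47153404 0.26859221 0.08887546] body centre [0.47836294 0.2691548  0.07223066]
scene along [-0.05632524  0.09015165] lat [-0.02489128  0.01381063] h [-0.00357186  0.00052056]
```

```bash
cat >> h.py <<'E'
def plan2(pos,xax,jaw,s=None):
    s=s or manip.sense(); R0=R.from_euler('xyz',s['ee_rot'],degrees=True);M=R0.as_matrix()
    x=np.array(xax,float);x/=np.linalg.norm(x);y=np.array(jaw,float);y-=x*(x@y);y/=np.linalg.norm(y)
    R1=R.from_matrix(np.c_[x,y,np.cross(x,y)])
    print('pos',np.round(s['tcp_pos'],4),'x',np.round(M[:,0],3),'y',np.round(M[:,1],3),'q',np.round(s['q'],1),'w',round(s['gripper_width'],4))
    print('shift(now)',np.round(M.T@(np.array(pos)-s['tcp_pos']),4),'shift(final axes)',np.round(R1.as_matrix().T@(np.array(pos)-s['tcp_pos']),4),'rot',np.round((R0.inv()*R1).as_rotvec(degrees=True),2))
E
python3 - <<'E'
from h import *
n=np.array([-.419,-.0544,.906]);C=np.array([.475,.2687,.0708])
print(C+n*.155,C+n*.235)
plan2(C+n*.235,-n,[-.129,.992,0])
E
```

```text
[0.410055 0.260268 0.21123 ] [0.376535 0.255916 0.28371 ]
pos [0.5454 0.2712 0.4024] x [ 0.    -0.001 -1.   ] y [-0.165  0.986 -0.001] q [ 13.9  36.4 -62.1  94.4  33.9  70.3  43.9] w 0.0851
shift(now) [ 0.1187  0.0129 -0.1691] shift(final axes) [ 0.036   0.0067 -0.2037] rot [  2.06 -24.99  -0.4 ]
```

Call:
{"fn": "step_arm", "kwargs": {
  "rows": "0.005 0.0025 -0.034 0 -2 0 1;0.005 0.0025 -0.034 0.5 -5 0 1;0.005 0.0025 -0.034 0.5 -6 0 1;0.005 0.0025 -0.034 0.5 -6 0 1;0.005 0.0025 -0.034 0.5 -6 0 1"
}}

```text
clock: 10.02
tcp_pos: [0.3827, 0.2577, 0.3553]
ee_rot: [1.1, 65.1, 8.5]
ft_force: [1.3, -0.3, -0.2]
gripper_width: 0.0857
```

Call:
{"fn": "step_arm", "kwargs": {
  "rows": "0 0 0 0 0 0 1;0 0 0 0 0 0 1;0 0 0 0 0 0 1;0 0 0 0 0 0 1;0 0 0 0 0 0 1"
}}

```text
clock: 10.43
tcp_pos: [0.3861, 0.2603, 0.3569]
ee_rot: [1.3, 65.2, 8.7]
ft_force: [0.2, 0.2, 0.8]
gripper_width: 0.0854
```

Run:
```python
from h import *
n=np.array([-.419,-.0544,.906]);C=np.array([.475,.2687,.0708])
plan2(C+n*.235,-n,[-.129,.992,0])
```

```text
pos [0.3861 0.2603 0.3569] x [ 0.415  0.063 -0.908] y [-0.131  0.991  0.009] q [ 14.3  13.7 -62.1 125.8  48.4  36.5  15.3] w 0.0854
shift(now) [ 0.0622 -0.0038 -0.0398] shift(final axes) [ 0.0621 -0.0031 -0.04  ] rot [-0.14 -0.22 -0.53]
```

Call:
{"fn": "step_arm", "kwargs": {
  "rows": "0.015 -0.001 -0.015 0 0 -0.5 1;0.02 -0.001 -0.015 0 0 0 1;0.02 -0.001 -0.01 0 0 0 1;0.007 0 0 0 0 0 1;0 0 0 0 0 0 1"
}}

```text
clock: 10.85
tcp_pos: [0.3748, 0.2558, 0.2812]
ee_rot: [-0.1, 65.5, 7.3]
ft_force: [-0.5, -0.4, 0.5]
gripper_width: 0.0854
```

Run:
```python
from h import *
n=np.array([-.419,-.0544,.906]);C=np.array([.475,.2687,.0708])
plan2(C+n*.155,-n,[-.129,.992,0])
for k in ['wrist','side']:
    d=grab(k); cv2.imwrite(f'pics/{k}9.png',d['frame'])
f=load('side')['frame'][60:240,200:440];cv2.imwrite('pics/crop9.png',cv2.resize(f,None,fx=3.2,fy=3.2,interpolation=cv2.INTER_CUBIC))
```

```text
pos [0.3748 0.2558 0.2812] x [ 0.412  0.053 -0.91 ] y [-0.128  0.992 -0.001] q [  2.9  21.2 -52.2 130.5  67.7  33.9  -4.7] w 0.0854
shift(now) [ 0.0784 -0.      0.0033] shift(final axes) [ 0.0784 -0.0001  0.0026] rot [-0.01 -0.48  0.04]
```

View pics/wrist9.png

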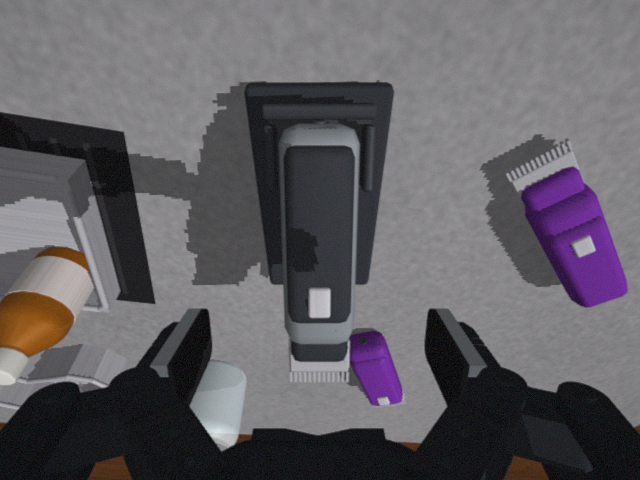

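View pics/crop9.png

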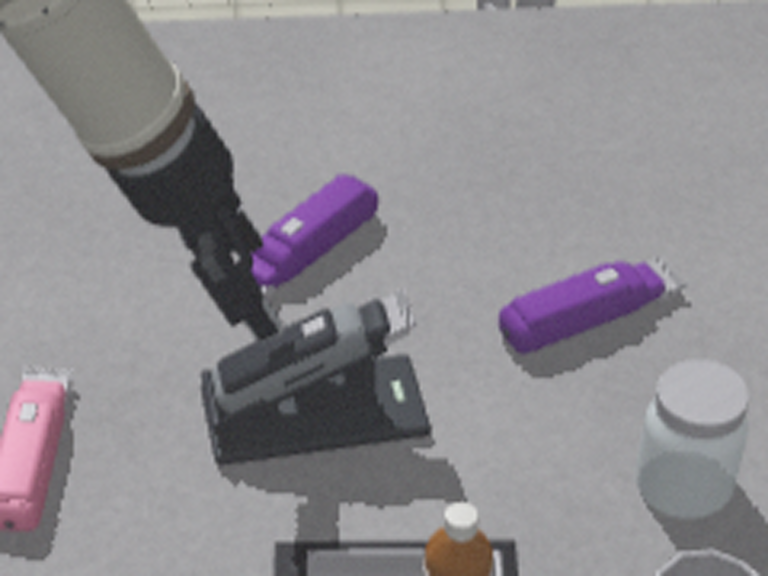

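The wrist view shows the clipper centred between the pads (cols 283–355, pads at 210/430); the side crop shows the tool tilted perpendicular to the clipper. I check the clipper in tool coordinates before descending.

Run:
```python
from h import *
d=load('wrist');P=cloud(d);s=manip.sense();R0=R.from_euler('xyz',s['ee_rot'],degrees=True).as_matrix()
Q=(P-s['tcp_pos'])@R0
for v in [130,160,200,240,280,320,340,355,375]:
    print(v,np.round(Q[v,[290,320,348]],4).tolist())
```

```text
130 [[0.2247, -0.0149, -0.0748], [0.2234, -0.0, -0.0748], [0.2255, 0.0139, -0.0747]]
160 [[0.2173, -0.0147, -0.061], [0.2161, -0.0, -0.0611], [0.2173, 0.0137, -0.0609]]
200 [[0.2171, -0.0152, -0.0411], [0.2146, -0.0, -0.0416], [0.2186, 0.0142, -0.0407]]
240 [[0.2169, -0.0157, -0.0199], [0.2162, -0.0, -0.0201], [0.2176, 0.0147, -0.0196]]
280 [[0.218, -0.0163, 0.0035], [0.2147, -0.0, 0.002], [0.2184, 0.0153, 0.0037]]
320 [[0.2221, -0.0173, 0.0306], [0.2171, 0.0, 0.0276], [0.2238, 0.0163, 0.0316]]
340 [[0.2356, -0.0188, 0.0529], [0.2219, 0.0, 0.0438], [0.2426, 0.0184, 0.0575]]
355 [[0.237, -0.0192, 0.065], [0.2291, 0.0001, 0.0594], [0.2423, 0.0186, 0.0688]]
375 [[0.2371, -0.0196, 0.0805], [0.4126, 0.0008, 0.2193], [0.4125, 0.035, 0.2192]]
```

All agrees: constant top depth 0.216 (so tilt matches), centred to 1 mm, ends at −77/+85 mm. Descending 78 mm.

Call:
{"fn": "step_arm", "kwargs": {
  "rows": "0.02 0 0.001 0 -0.4 0 1;0.02 0 0.001 0 0 0 1;0.02 0 0.001 0 0 0 1;0.014 0 0 0 0 0 1;0.004 0 0 0 0 0 1"
}}

```text
clock: 11.37
tcp_pos: [0.411, 0.2605, 0.2129]
ee_rot: [-0.0, 64.9, 7.3]
ft_force: [-0.3, -0.4, -0.1]
gripper_width: 0.0854
```

Call:
{"fn": "step_arm", "kwargs": {
  "rows": "0 0 0 0 0 0 1;0 0 0 0 0 0 1;0 0 0 0 0 0 0.8;0 0 0 0 0 0 0.7;0 0 0 0 0 0 0.6",
  "force": 40
}}

```text
clock: 11.78
tcp_pos: [0.4096, 0.2606, 0.2144]
ee_rot: [-0.1, 64.8, 7.4]
ft_force: [-0.2, -0.2, 0.1]
gripper_width: 0.0519
```

Run:
```python
from h import *
n=np.array([-.419,-.0544,.906]);C=np.array([.475,.2687,.0708])
plan2(C+n*.155,-n,[-.129,.992,0]);st()
for k in ['wrist']:
    d=grab(k); cv2.imwrite(f'pics/{k}10.png',d['frame'])
```

```text
pos [0.4096 0.2606 0.2144] x [ 0.423  0.055 -0.905] y [-0.13   0.992 -0.001] q [ -3.4  31.8 -43.6 128.6  86.4  33.9 -18.9] w 0.0519
shift(now) [ 0.0031 -0.0004 -0.001 ] shift(final axes) [ 0.0031 -0.0004 -0.001 ] rot [0.06 0.23 0.01]
{'clock': 11.783, 'tcp_pos': [0.41, 0.261, 0.214], 'ee_rot': [-0.09, 64.768, 7.378], 'ft_force': [-0.218, -0.25, 0.07], 'gripper_width': 0.052}
```

View pics/wrist10.png

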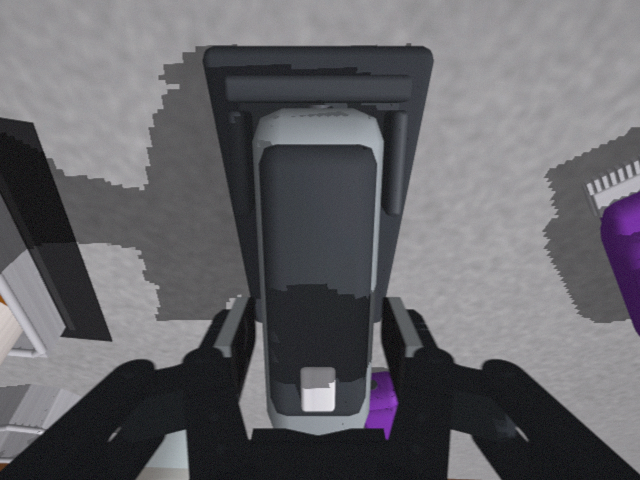

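The clipper is centred between the pads, which stand at cols 250 and 385. Closing.

Call:
{"fn": "step_arm", "kwargs": {
  "rows": "0.001 0 0 0 0 0 0.5;0 0 0 0 0 0 0.4;0 0 0 0 0 0 0.2;0 0 0 0 0 0 0.2;0 0 0 0 0 0 0.2",
  "force": 50
}}

```text
clock: 12.25
tcp_pos: [0.4099, 0.2607, 0.2131]
ee_rot: [-0.2, 64.8, 7.3]
ft_force: [-2.6, -0.6, 4.6]
gripper_width: 0.0417
```

Run:
```python
from h import *
s=st()
M=R.from_euler('xyz',s['ee_rot'],degrees=True).as_matrix();print('world up in tool',M.T@[0,0,1])
```

```text
{'clock': 12.25, 'tcp_pos': [0.41, 0.261, 0.213], 'ee_rot': [-0.158, 64.79, 7.317], 'ft_force': [-2.59, -0.588, 4.642], 'gripper_width': 0.042}
world up in tool [-0.90475224 -0.00117718  0.42593662]
```

Call:
{"fn": "step_arm", "kwargs": {
  "rows": "-0.0045 0 0.0021 0 0 0 0.2;-0.009 0 0.0043 0 0 0 0.2;-0.0136 0 0.0064 0 0 0 0.2;-0.0181 0 0.0085 0 0 0 0.2;-0.0181 0 0.0085 0 0 0 0.2"
}}

```text
clock: 12.67
tcp_pos: [0.4093, 0.2603, 0.2827]
ee_rot: [-0.2, 65.0, 7.3]
ft_force: [0.2, -1.1, -2.5]
gripper_width: 0.0415
```

Call:
{"fn": "step_arm", "kwargs": {
  "rows": "-0.0226 0 0.0106 0 0 0 0.2;-0.0226 0 0.0106 0 0 0 0.2;-0.0226 0 0.0106 0 0 0 0.2;-0.009 0 0.0043 0 0 0 0.2;0 0 0 0 0 0 0.2"
}}

```text
clock: 13.08
tcp_pos: [0.4104, 0.2613, 0.3699]
ee_rot: [-0.0, 64.6, 7.4]
ft_force: [0.4, 0.4, -2.9]
gripper_width: 0.0415
```

Run:
```python
from h import *
s=st()
for k in ['wrist','side']:
    d=grab(k); cv2.imwrite(f'pics/{k}11.png',d['frame'])
```

```text
{'clock': 13.083, 'tcp_pos': [0.41, 0.261, 0.37], 'ee_rot': [-0.038, 64.613, 7.409], 'ft_force': [0.358, 0.38, -2.896], 'gripper_width': 0.042}
```

View pics/side11.png

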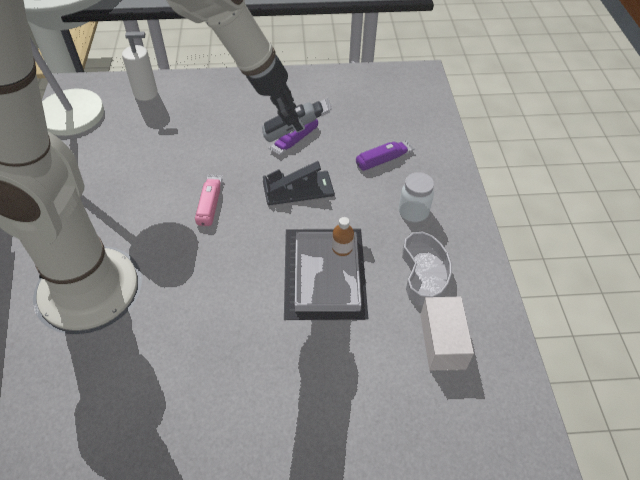

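View pics/wrist11.png

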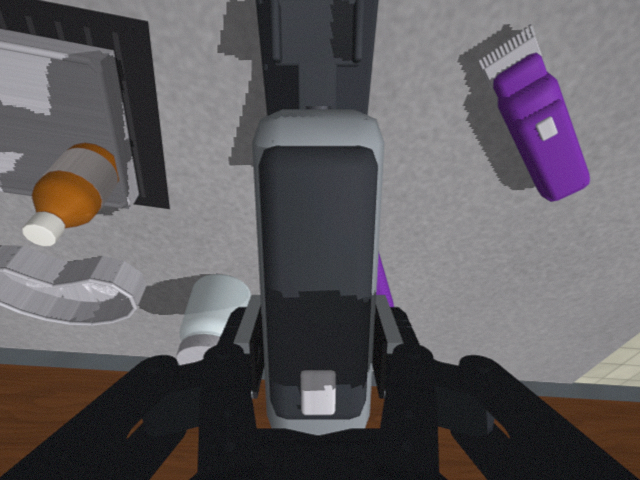

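Held: the clipper is between the pads, the stand is empty, and the tray and bottle are undisturbed. I turn the tool upright so the clipper lies level, then turn it towards the tray.

Call:
{"fn": "step_arm", "kwargs": {
  "rows": "0 0 0 0 4 0 0.2;0 0 0 0 5.5 0 0.2;0 0 0 0 6 0 0.2;0 0 0 0 5.5 0 0.2;0 0 0 0 4.2 0 0.2"
}}

```text
clock: 13.6
tcp_pos: [0.4098, 0.26, 0.3658]
ee_rot: [-170.3, 89.5, -162.8]
ft_force: [0.1, -0.1, -3.4]
gripper_width: 0.0413
```

Call:
{"fn": "step_arm", "kwargs": {
  "rows": "0 0 0 4 0 0 0.2;0 0 0 6 0 0 0.2;0 0 0 7 0 0 0.2;0 0 0 7 0 0 0.2;0 0 0 7 0 0 0.2"
}}

```text
clock: 14.02
tcp_pos: [0.4095, 0.2601, 0.3655]
ee_rot: [-120.1, 89.7, -144.0]
ft_force: [0.2, -0.1, -2.7]
gripper_width: 0.0419
```

Run:
```python
from h import *
plan2([.507,.003,.30],[0,0,-1],[.9984,-.0558,0])
```

```text
pos [0.4095 0.2601 0.3655] x [-0.004 -0.003 -1.   ] y [ 0.405  0.914 -0.004] q [ 13.3  22.5 -58.7 113.4  22.9  56.9   9.7] w 0.0419
shift(now) [ 0.0658 -0.1953  0.1934] shift(final axes) [0.0655 0.1117 0.2513] rot [6.932e+01 2.000e-02 2.900e-01]
```

Call:
{"fn": "step_arm", "kwargs": {
  "rows": "0 0 0 7 0 0 0.2;0 0 0 7 0 0 0.2;0 0 0 7 0 0 0.2;0 0 0 7 0 0 0.2;0 0 0 7 0 0 0.2"
}}

```text
clock: 14.43
tcp_pos: [0.4094, 0.2601, 0.3656]
ee_rot: [-79.7, 89.7, -138.5]
ft_force: [-0.4, -0.2, -2.3]
gripper_width: 0.0416
```

Call:
{"fn": "step_arm", "kwargs": {
  "rows": "0 0 0 7 0 0 0.2;0 0 0 7 0 0 0.2;0 0 0 7 0 0 0.2;0 0 0 6.6 0 0 0.2;0 0 0 6 0 0 0.2"
}}

```text
clock: 14.85
tcp_pos: [0.4094, 0.2601, 0.3655]
ee_rot: [-45.5, 89.7, -137.9]
ft_force: [-0.0, -0.4, -2.8]
gripper_width: 0.0416
```

Call:
{"fn": "step_arm", "kwargs": {
  "rows": "0 0.006 0.014 0 0 0 0.2;0 0.0117 0.0263 0 0 0 0.2;0 0.014 0.0315 0 0 0 0.2;0 0.0145 0.033 0 0 0 0.2;0 0.0145 0.033 0 0 0 0.2"
}}

```text
clock: 15.27
tcp_pos: [0.465, 0.1192, 0.3657]
ee_rot: [-55.9, 89.7, -147.9]
ft_force: [0.6, 0.4, -2.2]
gripper_width: 0.0415
```

Call:
{"fn": "step_arm", "kwargs": {
  "rows": "0 0.0145 0.033 0 0 0 0.2;0 0.0145 0.033 0 0 0 0.2;0 0.012 0.0265 0 0 0 0.2;0 0.007 0.0155 0 0 0 0.2;0 0.0025 0.005 0 0 0 0.2"
}}

```text
clock: 15.68
tcp_pos: [0.5119, 0.0017, 0.3654]
ee_rot: [-54.3, 89.7, -146.8]
ft_force: [0.1, 0.0, -2.7]
gripper_width: 0.0416
```

Run:
```python
from h import *
plan2([.507,.003,.30],[0,0,-1],[.9984,-.0558,0])
for k in ['wrist','side','scene']:
    d=grab(k); cv2.imwrite(f'pics/{k}12.png',d['frame'])
```

```text
pos [0.5119 0.0017 0.3654] x [-0.005 -0.003 -1.   ] y [ 0.999 -0.043 -0.004] q [ 27.3  19.1 -36.3 110.3  13.8  55.1 -18. ] w 0.0416
shift(now) [ 0.0654 -0.0047 -0.0013] shift(final axes) [ 0.0654 -0.005  -0.001 ] rot [0.73 0.18 0.25]
```

View pics/scene12.png

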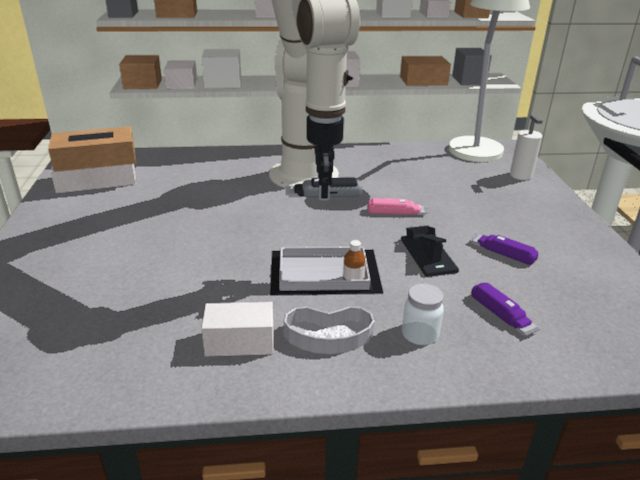

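View pics/wrist12.png

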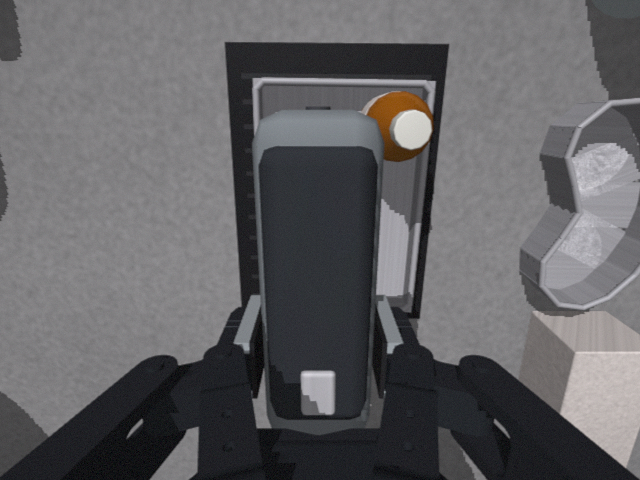

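The wrist view shows the tray (inner rim cols 255–435, top at row 80) under the clipper, with the bottle at (400,125). I check how level the clipper is and where the tray and bottle are before lowering.

Run:
```python
from h import *
tray('scene',-.2,.14)
d=load('scene');Pw=cloud(d);m=(Pw[...,2]>.16)&(Pw[...,2]<.26)&(Pw[...,1]>-.12)&(Pw[...,1]<.12)&(Pw[...,0]>.4)&(Pw[...,0]<.6)
p=Pw[m];print('scene clip',p.min(0),p.max(0))
s=manip.sense();R0=R.from_euler('xyz',s['ee_rot'],degrees=True).as_matrix()
d=load('wrist');P=cloud(d);Q=(P-s['tcp_pos'])@R0
for v in [112,116,160,200,250,300,340]: print(v,np.round(P[v,[290,318,345]],4).tolist(), np.round(Q[v,318],4))
q=P[160:350,270:366].reshape(-1,3);c=q.mean(0);n=np.linalg.svd(q-c,full_matrices=False)[2][2];n*=np.sign(n[2]);print('top n',n)
for v in (200,240,280): 
    u=np.arange(230,420);z=P[v,u,2];g=u[(z>.17)];print(v,g.min(),g.max(),P[v,g.min()],P[v,g.max()])
# mat & tray in wrist, rays: tray +y rim outer corners, mat corners
print('tray rim',ray(d,[[254,79],[435,81]],.025)); print('mat',ray(d,[[225,43],[448,45],[419,318]],.001))
```

```text
scene [279, 247, 91, 41, 1112] [532.4   5.6] [201.5 150. ] 86.55
scene hi [344, 241, 21, 25, 347] [0.563 0.047 0.06 ] [0.598 0.092 0.105]
scene clip [ 0.48735607 -0.07819495  0.19143464] [0.57138973 0.08516767 0.25996277]
112 [[0.5063, 0.083, 0.2141], [0.5148, 0.0826, 0.2152], [0.523, 0.0822, 0.2146]] [ 0.151   0.0014 -0.0763]
116 [[0.5064, 0.0818, 0.2175], [0.5148, 0.0815, 0.2179], [0.5228, 0.0811, 0.2179]] [ 0.1483  0.0014 -0.0752]
160 [[0.5063, 0.0699, 0.2262], [0.5143, 0.0697, 0.2272], [0.5219, 0.0694, 0.2275]] [ 0.139   0.0013 -0.0634]
200 [[0.5056, 0.0587, 0.2279], [0.5138, 0.0587, 0.2296], [0.5217, 0.0577, 0.2267]] [ 0.1366  0.0013 -0.0524]
250 [[0.5046, 0.0433, 0.2282], [0.5131, 0.0426, 0.2273], [0.5213, 0.0424, 0.2278]] [ 0.1389  0.0012 -0.0363]
300 [[0.5034, 0.0261, 0.2276], [0.5123, 0.0257, 0.2276], [0.5209, 0.0256, 0.2282]] [ 0.1386  0.001  -0.0194]
340 [[0.5025, 0.0118, 0.2284], [0.5117, 0.0105, 0.227], [0.5207, 0.0097, 0.2265]] [ 0.1392  0.0009 -0.0041]Traceback (most recent call last):
  File "<stdin>", line 8, in <module>
    u, s, vh = gufunc(a, signature=signature)
               ~~~~~~^^^^^^^^^^^^^^^^^^^^^^^^
    raise LinAlgError("SVD did not converge")
numpy.linalg.LinAlgError: SVD did not converge
```

Run:
```python
from h import *
d=load('wrist');P=cloud(d)
f=d['frame'];cv2.imwrite('pics/crop12.png',cv2.resize(f[30:330,210:460],None,fx=2,fy=2))
print('tray rim',ray(d,[[254,79],[435,81]],.025)); print('mat',ray(d,[[225,43],[448,45],[419,318]],.001))
print('bottle cap',ray(d,[[411,130]],.105))
v=330;print(P[v,245],P[v,400])
```

```text
tray rim [[0.46615384 0.10910387 0.025     ]
 [0.60450422 0.10149962 0.025     ]]
mat [[ 0.44170314  0.13880767  0.001     ]
 [ 0.62036085  0.12931018  0.001     ]
 [ 0.60742983 -0.11910112  0.001     ]]
bottle cap [[0.56877161 0.07033801 0.105     ]]
[0.48690582 0.01341436 0.22397933] [0.54077509 0.00768588 0.21848262]
```

View pics/crop12.png

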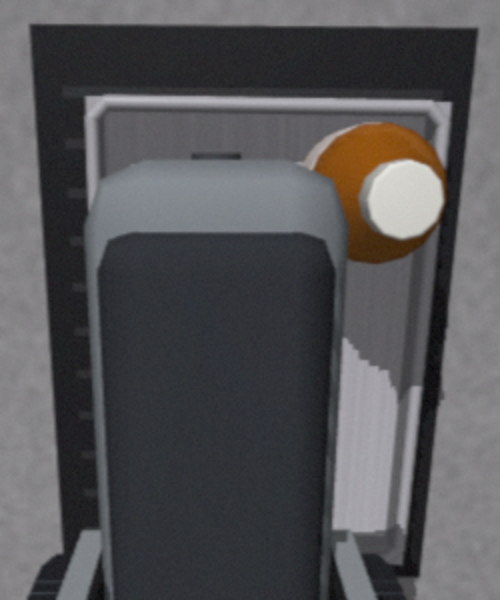

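All estimates agree: tray centre ≈ (0.530, 0.0065), bottle ≈ (0.570, 0.070), clipper level. Lowering to TCP (0.507, −0.001).

Call:
{"fn": "step_arm", "kwargs": {
  "rows": "0.01 -0.0015 0.001 0.7 0.2 0.2 0.2;0.02 -0.002 0.001 0 0 0 0.2;0.025 -0.0015 0.0007 0 0 0 0.2;0.025 0 0 0 0 0 0.2;0.02 0 0 0 0 0 0.2"
}}

```text
clock: 16.25
tcp_pos: [0.5055, 0.0058, 0.2659]
ee_rot: [165.7, 89.8, 73.1]
ft_force: [-0.5, 0.2, -2.9]
gripper_width: 0.041
```

Call:
{"fn": "step_arm", "kwargs": {
  "rows": "0.02 0 0 0 0 0 0.2;0.015 0 0 0 0 0 0.2;0.01 0 0 0 0 0 0.2;0 0 0 0 0 0 0.2;0 0 0 0 0 0 0.2"
}}

```text
clock: 16.67
tcp_pos: [0.5066, 0.0051, 0.2224]
ee_rot: [152.6, 89.8, 59.9]
ft_force: [-0.1, 0.1, -2.8]
gripper_width: 0.0412
```

Run:
```python
from h import *
plan2([.507,-.001,.1805],[0,0,-1],[.9984,-.0558,0]);st()
for k in ['wrist','side','scene']:
    d=grab(k); cv2.imwrite(f'pics/{k}13.png',d['frame'])
d=load('wrist');P=cloud(d)
for v in [160,200,250,300,340]: print(v,np.round(P[v,[290,318,345]],4).tolist())
d=load('scene');cv2.imwrite('pics/crop13.png',cv2.resize(d['frame'][190:310,240:420],None,fx=4,fy=4,interpolation=cv2.INTER_CUBIC))
```

```text
pos [0.5066 0.0051 0.2224] x [ 0.002  0.003 -1.   ] y [ 0.999 -0.047  0.002] q [ 20.9  31.1 -29.9 116.4  24.3  38.4 -27.5] w 0.0412
shift(now) [0.0419 0.0006 0.0062] shift(final axes) [0.0419 0.0007 0.0061] rot [ 0.48 -0.17 -0.09]
{'clock': 16.667, 'tcp_pos': [0.507, 0.005, 0.222], 'ee_rot': [152.642, 89.811, 59.923], 'ft_force': [-0.129, 0.079, -2.774], 'gripper_width': 0.041}
160 [[0.5022, 0.0743, 0.0845], [0.5101, 0.0738, 0.0834], [0.5178, 0.0735, 0.0845]]
200 [[0.5014, 0.0627, 0.0845], [0.5096, 0.0625, 0.0852], [0.5174, 0.0621, 0.085]]
250 [[0.5003, 0.0473, 0.0849], [0.5088, 0.0469, 0.0848], [0.5171, 0.0464, 0.0845]]
300 [[0.499, 0.0302, 0.0846], [0.508, 0.03, 0.0851], [0.5166, 0.0297, 0.0852]]
340 [[0.4979, 0.0149, 0.0837], [0.5072, 0.0148, 0.0843], [0.5162, 0.0147, 0.0849]]
```

View pics/crop13.png

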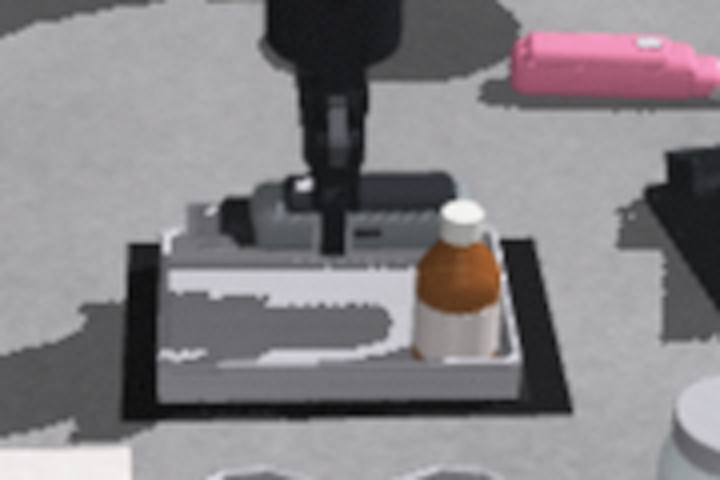

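View pics/wrist13.png

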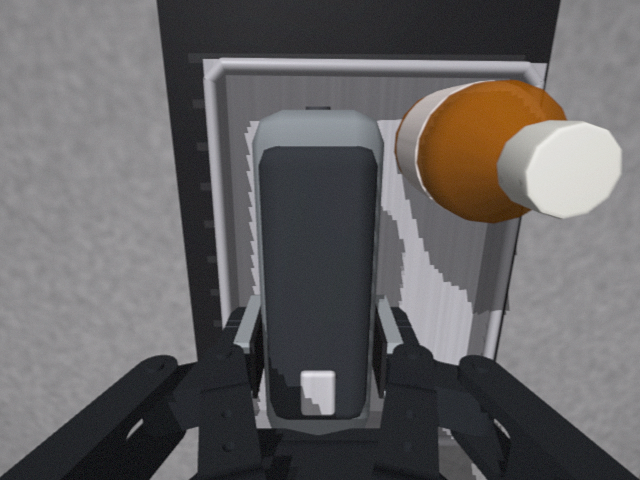

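Level and over the free half (clipper cols 255–385, bottle clear at 400+). I correct 6 mm in y and lower slowly.

Call:
{"fn": "step_arm", "kwargs": {
  "rows": "0.008 0 0.003 0.4 -0.1 0 0.2;0.01 0 0.002 0 0 0 0.2;0.008 0 0.001 0 0 0 0.2;0.005 0 0 0 0 0 0.2;0.003 0 0 0 0 0 0.2"
}}

```text
clock: 17.23
tcp_pos: [0.5062, -0.0025, 0.1873]
ee_rot: [129.4, 89.9, 36.2]
ft_force: [-0.9, 1.4, -2.7]
gripper_width: 0.0412
```

Call:
{"fn": "step_arm", "kwargs": {
  "rows": "0.002 0 0 0 0 0 0.2;0.001 0 0 0 0 0 0.2;0 0 0 0 0 0 0.2;0 0 0 0 0 0 0.2;0 0 0 0 0 0 0.2"
}}

```text
clock: 17.65
tcp_pos: [0.507, -0.0021, 0.1859]
ee_rot: [102.5, 89.8, 9.3]
ft_force: [-0.2, 0.5, -1.7]
gripper_width: 0.0414
```

Run:
```python
from h import *
plan2([.507,-.001,.1795],[0,0,-1],[.9984,-.0558,0]);st()
for k in ['wrist']:
    d=grab(k); cv2.imwrite(f'pics/{k}14.png',d['frame'])
d=load('wrist');P=cloud(d)
for v in [160,200,250,300,340]: print(v,np.round(P[v,[290,318,345]],4).tolist())
```

```text
pos [ 0.507  -0.0021  0.1859] x [ 0.003  0.001 -1.   ] y [ 0.998 -0.056  0.003] q [ 19.3  34.7 -27.1 116.9  27.3  34.4 -29.7] w 0.0414
shift(now) [ 0.0064 -0.0001 -0.0011] shift(final axes) [ 0.0064 -0.     -0.0011] rot [-0.04 -0.04 -0.19]
{'clock': 17.65, 'tcp_pos': [0.507, -0.002, 0.186], 'ee_rot': [102.548, 89.809, 9.31], 'ft_force': [-0.236, 0.471, -1.75], 'gripper_width': 0.041}
160 [[0.5033, 0.0667, 0.0468], [0.5113, 0.0662, 0.047], [0.5189, 0.0659, 0.0478]]
200 [[0.5024, 0.0552, 0.0476], [0.5106, 0.055, 0.0486], [0.5185, 0.0545, 0.0488]]
250 [[0.5013, 0.0401, 0.049], [0.5097, 0.0392, 0.0477], [0.5179, 0.0393, 0.0495]]
300 [[0.4999, 0.0232, 0.0488], [0.5088, 0.0227, 0.0489], [0.5174, 0.0216, 0.0478]]
340 [[0.4986, 0.0082, 0.0483], [0.5079, 0.0077, 0.0484], [0.5168, 0.0072, 0.0484]]
```

View pics/wrist14.png

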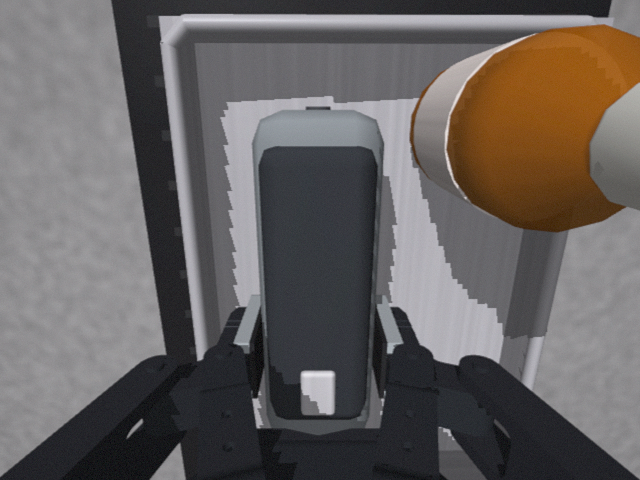

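About 6 mm to go; lowering in 1 mm rows.

Call:
{"fn": "step_arm", "kwargs": {
  "rows": "0.001 0 0 0 0 0 0.2;0.001 0 0 0 0 0 0.2;0.001 0 0 0 0 0 0.2;0.001 0 0 0 0 0 0.2;0 0 0 0 0 0 0.2"
}}

```text
clock: 18.12
tcp_pos: [0.5067, -0.0022, 0.1814]
ee_rot: [105.7, 89.9, 12.5]
ft_force: [-0.9, 1.1, -2.5]
gripper_width: 0.0416
```

Call:
{"fn": "step_arm", "kwargs": {
  "rows": "0.0005 0 0 0 0 0 0.2;0.0005 0 0 0 0 0 0.2;0 0 0 0 0 0 0.2;0 0 0 0 0 0 0.2;0 0 0 0 0 0 0.2"
}}

```text
clock: 18.53
tcp_pos: [0.5068, -0.0022, 0.1806]
ee_rot: [104.0, 89.8, 10.8]
ft_force: [-0.5, 0.1, -2.4]
gripper_width: 0.041
```

Run:
```python
from h import *
plan2([.507,-.001,.1795],[0,0,-1],[.9984,-.0558,0]);st()
```

```text
pos [ 0.5068 -0.0022  0.1806] x [ 0.003  0.001 -1.   ] y [ 0.998 -0.057  0.003] q [ 19.   35.2 -26.7 117.   27.7  33.8 -30.1] w 0.041
shift(now) [ 0.0011  0.0001 -0.0012] shift(final axes) [ 0.0011  0.0001 -0.0012] rot [-0.05 -0.04 -0.15]
{'clock': 18.533, 'tcp_pos': [0.507, -0.002, 0.181], 'ee_rot': [104.007, 89.841, 10.758], 'ft_force': [-0.459, 0.117, -2.384], 'gripper_width': 0.041}
```

Call:
{"fn": "step_arm", "kwargs": {
  "rows": "0.0005 0 0 0 0 0 0.2;0.0005 0 0 0 0 0 0.2;0 0 0 0 0 0 0.2;0 0 0 0 0 0 0.2;0 0 0 0 0 0 0.2"
}}

```text
clock: 18.95
tcp_pos: [0.5068, -0.0022, 0.1796]
ee_rot: [104.3, 89.8, 11.0]
ft_force: [0.2, 0.4, -2.4]
gripper_width: 0.0413
```

Call:
{"fn": "step_arm", "kwargs": {
  "rows": "0.0005 0 0 0 0 0 0.2;0.0005 0 0 0 0 0 0.2;0 0 0 0 0 0 0.2;0 0 0 0 0 0 0.2;0 0 0 0 0 0 0.2"
}}

```text
clock: 19.37
tcp_pos: [0.5068, -0.0022, 0.1786]
ee_rot: [104.3, 89.8, 11.0]
ft_force: [0.3, -0.7, -3.2]
gripper_width: 0.0414
```

Call:
{"fn": "step_arm", "kwargs": {
  "rows": "0.0005 0 0 0 0 0 0.2;0.0005 0 0 0 0 0 0.2;0 0 0 0 0 0 0.2;0 0 0 0 0 0 0.2;0 0 0 0 0 0 0.2"
}}

```text
clock: 19.78
tcp_pos: [0.5068, -0.0022, 0.1776]
ee_rot: [103.4, 89.8, 10.2]
ft_force: [0.5, 0.7, -1.6]
gripper_width: 0.0414
```

Run:
```python
from h import *
st()
for k in ['wrist']:
    d=grab(k); cv2.imwrite(f'pics/{k}15.png',d['frame'])
d=load('wrist');P=cloud(d)
for v in [200,250,300,340]: print(v,np.round(P[v,[290,318,345],2],4).tolist())
print('floor',np.round(P[120:200:20,240:250:5,2],4).tolist(),'counter/mat',P[100,140,2],P[100,30,2])
print('floor R',np.round(P[200:300:20,390:400:4,2],4).tolist())
```

```text
{'clock': 19.783, 'tcp_pos': [0.507, -0.002, 0.178], 'ee_rot': [103.396, 89.836, 10.155], 'ft_force': [0.544, 0.711, -1.631], 'gripper_width': 0.041}
200 [0.0392, 0.0395, 0.0413]
250 [0.0411, 0.0404, 0.0408]
300 [0.0402, 0.0407, 0.0394]
340 [0.0391, 0.0407, 0.0405]
floor [[0.0032, 0.0036], [0.0051, 0.0047], [0.0047, 0.0042], [0.0033, 0.0022]] counter/mat 0.0013524403487144739 0.00041202864025034725
floor R [[0.0038, 0.0041, 0.0049], [0.0033, 0.0041, 0.0046], [0.0034, 0.0051, 0.0047], [0.0042, 0.0042, 0.004], [0.0041, 0.004, 0.0044]]
```

Call:
{"fn": "step_arm", "kwargs": {
  "rows": "0.0005 0 0 0 0 0 0.2;0.0005 0 0 0 0 0 0.2;0 0 0 0 0 0 0.2;0 0 0 0 0 0 0.2;0 0 0 0 0 0 0.2"
}}

```text
clock: 20.25
tcp_pos: [0.5069, -0.002, 0.1774]
ee_rot: [90.9, 89.8, -2.3]
ft_force: [-2.5, 1.4, 7.7]
gripper_width: 0.0414
```

Run:
```python
from h import *
st()
```

```text
{'clock': 20.25, 'tcp_pos': [0.507, -0.002, 0.177], 'ee_rot': [90.903, 89.833, -2.332], 'ft_force': [-2.523, 1.378, 7.724], 'gripper_width': 0.041}
```

Touchdown: the force rose from −2.5 to +7.7 N. Releasing with a small opening.

Call:
{"fn": "step_arm", "kwargs": {
  "rows": "0 0 0 0 0 0 0.47;0 0 0 0 0 0 0.5;0 0 0 0 0 0 0.53;0 0 0 0 0 0 0.56;0 0 0 0 0 0 0.57"
}}

```text
clock: 20.67
tcp_pos: [0.5069, -0.0022, 0.1766]
ee_rot: [105.1, 89.8, 11.8]
ft_force: [0.2, -1.0, 0.5]
gripper_width: 0.0489
```

Call:
{"fn": "step_arm", "kwargs": {
  "rows": "0 0 0 0 0 0 0.57;0 0 0 0 0 0 0.57;0 0 0 0 0 0 0.57;0 0 0 0 0 0 0.57;0 0 0 0 0 0 0.57"
}}

```text
clock: 21.08
tcp_pos: [0.5068, -0.0022, 0.1766]
ee_rot: [105.0, 89.8, 11.7]
ft_force: [-0.0, 0.4, -0.0]
gripper_width: 0.0487
```

Run:
```python
from h import *
st()
for k in ['wrist']:
    d=grab(k); cv2.imwrite(f'pics/{k}16.png',d['frame'])
```

```text
{'clock': 21.083, 'tcp_pos': [0.507, -0.002, 0.177], 'ee_rot': [104.977, 89.844, 11.73], 'ft_force': [-0.049, 0.367, -0.001], 'gripper_width': 0.049}
```

View pics/wrist16.png

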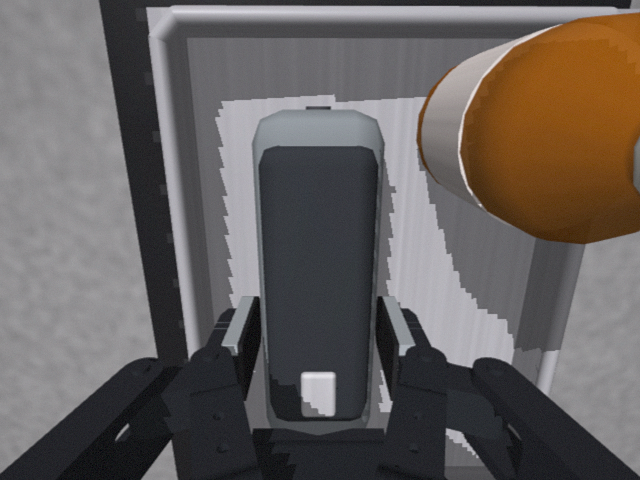

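The pads are clear on both sides (gaps at cols 255 and 380) and there is no force. I go straight up.

Call:
{"fn": "step_arm", "kwargs": {
  "rows": "-0.004 0 0 0 0 0 0.57;-0.008 0 0 0 0 0 0.57;-0.015 0 0 0 0 0 0.57;-0.025 0 0 0 0 0 0.57;-0.03 0 0 0 0 0 0.57"
}}

```text
clock: 21.55
tcp_pos: [0.5057, -0.0022, 0.2589]
ee_rot: [-163.3, 89.9, 103.5]
ft_force: [0.6, -0.6, 0.3]
gripper_width: 0.0487
```

Call:
{"fn": "step_arm", "kwargs": {
  "rows": "-0.03 0 0 0 0 0 0.57;-0.03 0 0 0 0 0 0.57;-0.03 0 0 0 0 0 0.57;-0.03 0 0 0 0 0 0.57;0 0 0 0 0 0 0.57"
}}

```text
clock: 21.97
tcp_pos: [0.5082, -0.0015, 0.3851]
ee_rot: [90.1, 89.2, -3.1]
ft_force: [1.3, 0.0, 0.2]
gripper_width: 0.0487
```

Call:
{"fn": "step_arm", "kwargs": {
  "rows": "0 0 0.03 0 0 0 0.57;0 0 0.04 0 0 0 0.57;0 0 0.04 0 0 0 0.57;0 0 0.04 0 0 0 0.57;0 0 0 0 0 0 0.57"
}}

```text
clock: 22.38
tcp_pos: [0.4962, -0.1613, 0.3785]
ee_rot: [28.3, 89.7, -65.6]
ft_force: [0.9, -0.8, 0.1]
gripper_width: 0.0483
```

Run:
```python
from h import *
s=st()
for k in ['wrist','scene','side']:
    d=grab(k); cv2.imwrite(f'pics/{k}17.png',d['frame'])
f=load('scene')['frame'][190:360,190:470];cv2.imwrite('pics/crop17.png',cv2.resize(f,None,fx=2.8,fy=2.8,interpolation=cv2.INTER_CUBIC))
for k in ('scene','wrist'): tray(k,-.2,.14)
for k in ('scene','wrist'):
    P=cloud(load(k));X,Y,Z=P[...,0],P[...,1],P[...,2]
    m=(Z>.031)&(Z<.06)&(X>.46)&(X<.555)&(Y>-.1)&(Y<.1)
    p=P[m]; r=cv2.minAreaRect(p[:,:2].astype(np.float32)*1000);print(k,'clipper',r,len(p),np.percentile(p[:,2],[5,50,95]))
    A=np.c_[p[:,:2],np.ones(len(p))]; g=p[:,2]>.037; print('plane slope',np.linalg.lstsq(A[g],p[g,2],rcond=None)[0][:2])
```

```text
{'clock': 22.383, 'tcp_pos': [0.496, -0.161, 0.378], 'ee_rot': [28.284, 89.74, -65.622], 'ft_force': [0.884, -0.794, 0.149], 'gripper_width': 0.048}
scene [279, 247, 91, 40, 1567] [532.3   5.5] [200.6 152. ] 87.52
scene hi [344, 241, 21, 25, 348] [0.562 0.047 0.06 ] [0.599 0.092 0.107]
wrist [251, 0, 188, 129, 3334] [525.4 -46.9] [ 95.2 141.5] 86.2
wrist [289, 0, 56, 117, 2796] [504.8 -41.8] [83.2 41.8] 87.38
scene clipper ((514.0748291015625, 9.643699645996094), (110.59424591064453, 41.47280502319336), 88.08935546875) 415 [0.03179051 0.03693171 0.04013336]
plane slope [ 0.00666652 -0.0070543 ]
wrist clipper ((505.919921875, -24.037139892578125), (42.9903678894043, 37.540401458740234), 86.52191925048828) 3038 [0.03192753 0.03759497 0.04187243]
plane slope [0.00146903 0.06053196]
```

View pics/crop17.png

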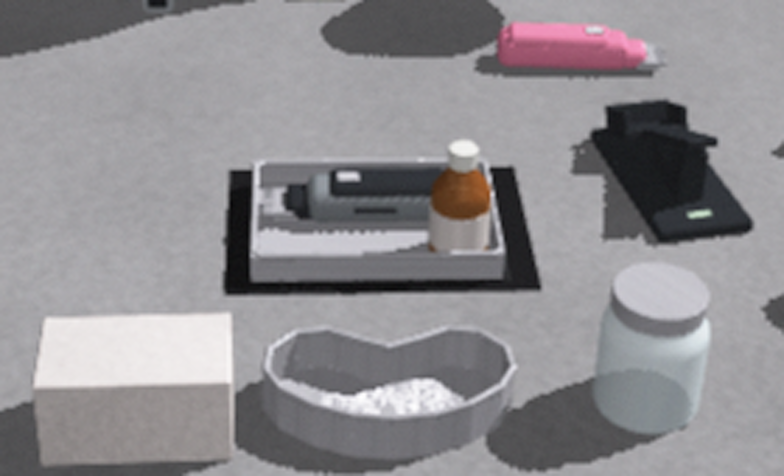

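View pics/wrist17.png

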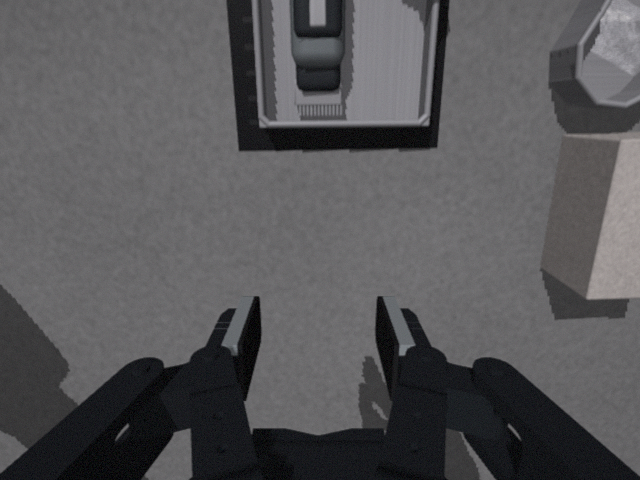

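The crop shows the clipper right way up in the tray beside the upright bottle, with the tray inside the mat's dark border and the bystanders in place. The arm is clear. I let it settle and hand in.

Call:
{"fn": "step_arm", "kwargs": {
  "rows": "0 0 0 0 0 0 0.57;0 0 0 0 0 0 0.57;0 0 0 0 0 0 0.57;0 0 0 0 0 0 0.57;0 0 0 0 0 0 0.57"
}}

```text
clock: 22.95
tcp_pos: [0.4979, -0.1513, 0.3785]
ee_rot: [104.7, 89.8, 11.5]
ft_force: [-0.1, 0.8, -0.3]
gripper_width: 0.0483
```

Run:
```python
from h import *
st(); print(manip.close_job())
```

```text
{'clock': 22.95, 'tcp_pos': [0.498, -0.151, 0.379], 'ee_rot': [104.67, 89.84, 11.504], 'ft_force': [-0.13, 0.811, -0.276], 'gripper_width': 0.048}
the job is handed in; nothing more can be done
None
```

The job is handed in at about 23 s. The tray is on the mat with the bottle standing in it, and the clipper lies flat on the tray floor beside the bottle.

**What I did:** I pushed the tray about 0.3 m along the counter with both open fingertips, without lifting it. I then gripped the clipper with the tool tilted to match its 25° slope and lifted it straight up. After levelling it, I lowered it until the wrist force showed touchdown (about 10 N) and released it.

**Last checks:**
- **Tray:** its centre is about (0.530, 0.006) and the mat's about (0.527, 0.010). The two are within about 1° of each other, and the mat's border shows on all sides of the tray.
- **Bottle:** it is upright and in its place in the tray.
- **Clipper:** it is right way up, and the scene view puts its top's slope below 0.01 rad. With the clipper still gripped, just before touchdown, its top read about 36 mm above the tray floor, which matches its height.
- **Bystanders:** the jar, kidney dish and carton looked unmoved; I did not measure them again.
- **Arm:** it is clear of everything, with no real force at the wrist.

**Disagreements between readings:**
- The tray centre read 2–4 mm differently in the different cameras, well inside the 20–25 mm margins.
- The final wrist view gave a steeper clipper slope (0.06 rad). It saw only the stepped blade end, so I set that reading aside.

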